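Surface-temperature check of the handi warmer

ROBOT

A 6-joint arm with a two-finger parallel gripper is mounted at the origin on the work surface. World frame = base frame: x ahead of the robot, y to its left, z up, the work surface at z = 0. Lengths are in mm, angles in rad, forces in N, time in s.
With the tool pointing down it reaches from about 250 to 775 mm from the base axis. Payload 4 kg.
Tool frame: the origin (TCP) lies between the finger pads; the fingertips stand r.finger_overhang ahead of it and the grasp point (between the pads) lies 5 mm behind it (r.finger_overhang is the distance from the TCP to the fingertips, in mm); z points along the fingers, y is the line along which they close (so a half turn about z gives the same grasp; the last joint's range is limited). The gripper opens to 85 mm and grips with 20 to 120 N. Pads are 22 mm wide; open, the fingers measure 114 mm over their backs; the gripper's body (76 mm by 85 mm) begins 54 mm behind the grasp point. The pads swing forward as they close: fully open they stand 13 mm farther back than shut.
Start: joints at [-1.375, 0.087, 1.371, -0, 1.684, -0.103], TCP at [161.902, -525.646, 245.341] pointing down, gripper open.
Joint ranges: [-3.1, 3.1], [-0.76, 2.03], [0.27, 2.55], [-1.08, 4.22], [0.17, 2.65], [-2.57, 2.57]. Speed limits (rad/s): [2.79, 2.79, 3.14, 3.14, 3.14, 3.14].

INTERFACE

Orientations are given as a unit quaternion [w, x, y, z].
In Python, from workcell import monitor, optics, r, nets gives the robot as it stands.
- The arm moves only by the tool drive_tool, never from a script. Its argument "rows" is a list of rows, each an object with "linear": the shift along the tool's x, y, z in mm, a list of three; "twist": the turn, a rotation vector about the tool's x, y, z in degrees, a list of three. In form: [{"linear": [dx, dy, dz], "twist": [wx, wy, wz]}, ...]. A call has 1 to 5 rows; each row is the pose to reach, as a shift and turn from the pose commanded when the call began, along the tool's axes at that moment; what a row does not reach only later rows make up. A row lasts 1/12 s, in which the tool goes at most 41.7 mm and 7.16 degrees, less where a joint would pass 70% of its speed; a pose out of reach is approached as far as the arm can. A call with a gripper value outside its range is refused whole. "gripper" is the opening, from 0 (shut) to 1 (fully open), set as the call begins (left out, the last holds). The fingers move at their own pace and stop on an object; "force" is the grip in N (left out, the last holds). Time passes only in rows, so rows that repeat a pose let the fingers close. It gives the time, the measured TCP pose, the force, the opening and the grip force at its end, in the units of the state.
- monitor.sense(): the state, without advancing time (a new reading comes with each control period).
- optics.grab_frame(name): name is "scene" or "top" or "wrist"; returns the picture (420x560x3 uint8, red, green, blue); there is no depth.
- optics.get_calibration(name): a dict with "vertical_fov" (degrees; the focal length in pixels is half the picture's height over the tangent of half this angle, whatever the lens; pixels are square), "cx", "cy" (the principal point, pixels), "extrinsics" (4x4, takes a point from world to camera coordinates). Camera axes: x right, y down, z forward; pixel columns grow to the right and rows downward; lengths in mm; the calibration is good to about 2 mm. The wrist camera is an equidistant fisheye: a pixel r from the principal point sees the ray r / f radians off the axis. A picture is of the moment at which its call begins: read the wrist's pose just before it. get_calibration takes no time and is no camera call; for the wrist camera it gives the pose at the moment of the call.
- r.close_job(): hands the job in; it is judged then, once.
Trained networks look in the newest picture that a camera, given by its name, has taken for a name from the list of things; names that differ only in an ending like _2 or _b are one class to them, and where a whole thing is asked for, a point or a joint stands for the part that bears it (a point fixed in the world has none). Each returns a list of dicts, best first, with "score" (0 to 1); they miss things now and then, are a little off and sometimes report something else, mostly with a low value. They report only what shows in the picture. A call takes as long as a camera call.
- nets.silhouettes(camera, thing): "region" (420x560 bool, what is visible of it) and "extent" ([left, top, right, bottom] in pixels, round what is visible of it).
The state is a dict: "clock": time; "joint_pos": joint angles; "joint_velocities": joint speeds; "tau": joint torques, N m; "eef_pos": TCP position; "tcp_rot": TCP orientation; "ft_force": force on the tool from outside, world axes, zero at the start; "torque": the same for the moment, N m; "opening": opening from 0.0 (shut) to 1.0 (fully open); "finger_force": force on a finger pad.
Only numpy, scipy, OpenCV 4.12 (cv2) and the standard library are available. Lean on these libraries where they do the work, as an engineer would, in place of code of your own. Each camera call takes 0.05 s, during which the arm holds its last target. There are 200 camera calls.

TASK

Take the surface probe from its stand and touch its tip gently, squarely and centrally on the flat end of the test stud on each handi's lid, from the smallest pot to the largest, holding it against each for about a second; just press the sprung tip in a little, never to its stop. Hang the probe upright in its stand again and let go, then turn the gas cock's lever back to half open (45 degrees, midway between shut and fully open). Leave the bowls, bottle and other tableware where they are.

Things in the scene. Friction and masses are not known exactly. Their poses are not given: they have to be found in the camera images.
- pot_small: the smallest of the three handis, 84 mm across, 62 mm high with its lid; origin under its centre, front to -x. Fixed on a warmer 30 mm high; the three pots stand in a row, in any order
- sleeve_small: dark steel sleeve, 33 mm diameter, on the small pot's lid. Origin: centre of its mouth; z points out of it, 20 degrees from vertical, leaning to the pot's front. The test stud, a flat-ended steel rod of 22 mm diameter, stands out along z: its end is 3 to 19 mm above the mouth, different on each pot and not given; it does not give when touched
- pot_medium: the middle-sized handi, 104 mm across, 72 mm high with its lid; origin under its centre, front to -x. Fixed on a warmer 30 mm high; the three pots stand in a row, in any order
- sleeve_medium: dark steel sleeve, 33 mm diameter, on the medium pot's lid. Origin: centre of its mouth; z points out of it, 27 degrees from vertical, leaning to the pot's front. The test stud, a flat-ended steel rod of 22 mm diameter, stands out along z: its end is 3 to 19 mm above the mouth, different on each pot and not given; it does not give when touched
- pot_large: the largest handi, 126 mm across, 84 mm high with its lid; origin under its centre, front to -x. Fixed on a warmer 30 mm high; the three pots stand in a row, in any order
- sleeve_large: dark steel sleeve, 33 mm diameter, on the large pot's lid. Origin: centre of its mouth; z points out of it, 34 degrees from vertical, leaning to the pot's front. The test stud, a flat-ended steel rod of 22 mm diameter, stands out along z: its end is 3 to 19 mm above the mouth, different on each pot and not given; it does not give when touched
- probe: loose surface probe, about 140 g, upright: grey handle 26 x 26 mm square (sides along x and y) from 6 to 70 mm above the origin, over a round collar of 38 mm diameter (0 to 6 mm); below, a stem of 10 mm diameter down to -66 mm and a thinner plunger down to -82 mm. Origin at the centre of the collar's underside, z up along the handle
- probe_tip (a point): rounded end of the probe's plunger (8 mm diameter), on the probe's axis 82 mm below its origin. The plunger is sprung: it starts to give at about 2.5 N, needs 1 N more per mm, and bottoms after 8 mm
- stand_hole (a point): fixed steel probe stand, 74 x 74 mm and 100 mm high: centre of the 20 mm through hole in its top plate (8 mm thick), at the upper face. The probe hangs here, its collar resting on the plate; open below down to 5 mm above the table
- cock_lever (a joint): angle of the gas cock's lever in rad: 0 shut, 1.571 fully open; seen from above it opens anticlockwise. Stiff, stays where it is left
- lever_pivot (a point): axis of the gas cock's lever (vertical), at mid height of the lever, 95 mm above the table; the brass cock is fixed
- lever_grip (a point): point on the steel lever 80 mm from its pivot and 25 mm from its free end, at mid height; the lever is a level bar 12 mm wide and 14 mm high, free below
- katori: bystander, loose: steel bowl, 80 mm across, 35 mm high; origin at the underside (to be left alone)
- shaker: bystander, loose: spice shaker, 40 mm across, 55 mm high; origin at the underside (to be left alone)
- spoon: bystander, loose: steel spoon lying flat, 150 mm; origin at the underside (to be left alone)
- tumbler: bystander, loose: steel tumbler, 68 mm across, 100 mm high; origin at the underside (to be left alone)
- chutney: bystander, loose: amber glass bottle, 54 mm across, 130 mm high; origin at the underside (to be left alone)
- katori_spare: bystander, loose: steel bowl, 90 mm across, 40 mm high; origin at the underside (to be left alone)

How it is judged:
By the outcome, as a careful person would: the job done as asked, in the order asked, and still so for the second after the job is handed in, with the robot touching nothing.
It also fails if it takes over 72 s, if anything falls off the work surface, if the arm or the gripper's body presses on something with over 40 N, if the wrist force passes 120 N, or if a joint passes its speed limit or range.

## Working session

There is one attempt and no reset: what is moved stays moved. The work goes in short steps, Python scripts to look and compute and a tool call to move; the robot and the scene stay as the last step left them, time stands still between calls to the robot, and variables do not carry over. Pictures are saved under pics/ and viewed, at most 10 in all, crops included, and the job is handed in when it is done.

Besides the shell and the picture viewer there is one more tool, called after "Request:" in YAML: its name, and indented under it one key for each argument. drive_tool: Moves the arm, as the interface text tells. Its arguments: {"type":"object","properties":{"rows":{"type":"array","items":{"type":"object","properties":{"linear":{"type":"array","items":{"type":"number"}},"twist":{"type":"array","items":{"type":"number"}}}}},"gripper":{"type":"number"},"force":{"type":"number"}},"required":["rows"]}

```bash
mkdir -p pics; ls; python3 - <<'E'
from workcell import monitor, optics, r, nets
import cv2,numpy as np
print(monitor.sense(), r.finger_overhang)
for c in ["scene","top","wrist"]:
    im=optics.grab_frame(c); cv2.imwrite(f"pics/{c}0.png",im[:,:,::-1]); k=optics.get_calibration(c); print(c,k)
a=cv2.imread("pics/scene0.png");b=cv2.imread("pics/top0.png")
cv2.imwrite("pics/s0.png",cv2.resize(a,(784,588),interpolation=cv2.INTER_CUBIC));cv2.imwrite("pics/t0.png",cv2.resize(b,(784,588),interpolation=cv2.INTER_CUBIC))
E
```

```text
pics
{'clock': 0.0, 'joint_pos': array([-1.37508727e+00,  8.79594142e-02,  1.37230253e+00,  5.54292120e-06,
        1.68359829e+00, -1.03122673e-01]), 'joint_velocities': array([-0.00101414,  0.00021721,  0.00019485,  0.00093291, -0.00101691,
        0.00011273]), 'tau': array([-3.82879716e-05, -3.51861334e+01, -3.13273287e+01, -3.97162212e-04,
        1.07446857e-02, -1.83010224e-05]), 'eef_pos': array([ 161.81342309, -525.15474191,  244.11219353]), 'tcp_rot': array([-1.13270393e-03,  9.88857519e-01,  1.48860743e-01, -4.97168197e-05]), 'ft_force': array([ 0.42816534,  0.88015071, -0.23323742]), 'torque': array([ 0.0038826 , -0.0003988 ,  0.02115838]), 'finger_force': 0.0, 'opening': 0.9997909709856161} 14.0
scene {'vertical_fov': 50.51687696956509, 'cx': 273.5970310759824, 'cy': 206.07686201914095, 'extrinsics': array([[ 8.17263018e-01,  5.76137428e-01, -1.21170957e-02,
        -5.03623409e+02],
       [ 3.59668818e-01, -5.26400838e-01, -7.70415796e-01,
        -1.33003972e+02],
       [-4.50243825e-01,  6.25274197e-01, -6.37426605e-01,
         1.40410099e+03],
       [ 0.00000000e
[... 261 characters left out ...]
  [-9.92369510e-01,  1.74520427e-02, -1.22058105e-01,
         6.17029853e+02],
       [ 1.22555765e-01,  3.10524160e-02, -9.91975721e-01,
         1.11632850e+03],
       [ 0.00000000e+00,  0.00000000e+00,  0.00000000e+00,
         1.00000000e+00]])}
wrist {'vertical_fov': 65.70646984690485, 'cx': 276.8851705268024, 'cy': 213.07407115373564, 'extrinsics': array([[ 2.95200527e-01, -9.55433011e-01, -2.10027457e-03,
        -5.48735711e+02],
       [-9.02094015e-01, -2.79443233e-01,  3.28843227e-01,
        -4.27582371e+01],
       [-3.14774582e-01, -9.51800488e-02, -9.44382190e-01,
         3.81354053e+02],
       [ 0.00000000e+00,  0.00000000e+00,  0.00000000e+00,
         1.00000000e+00]])}
```

View pics/s0.png

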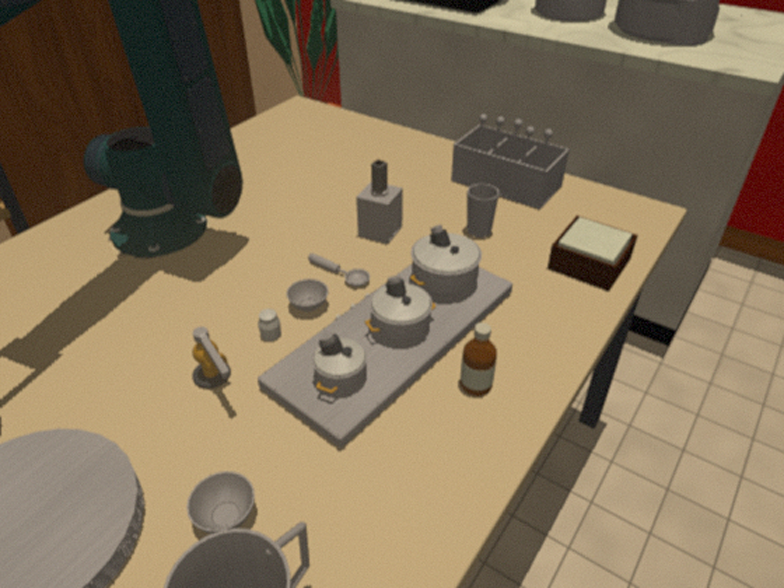

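View pics/t0.png

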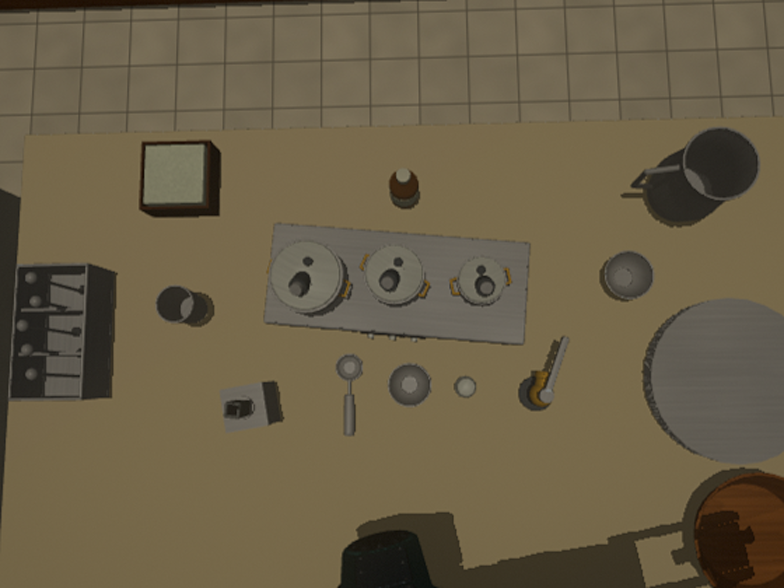

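The scene view shows the stand with the probe at about (380,205), the pots in a row small, medium, large from front-left to back-right at (340,365), (400,310), (445,260), and the cock at (208,360). In the top view the sleeves are at (484,286), (387,283) and (299,283), the stand at (248,405) and the lever from (545,395) to (564,338).

```bash
cat > h.py <<'E'
import numpy as np,cv2
from scipy.spatial.transform import Rotation as R
from scipy.optimize import least_squares
def foc(k): return 210/np.tan(np.radians(k["vertical_fov"]/2))
def ray(k,uv,fish=False):
    E=k["extrinsics"];f=foc(k);d=np.array([uv[0]-k["cx"],uv[1]-k["cy"]],float)/f
    if fish:
        t=np.hypot(*d);v=np.r_[d/max(t,1e-9)*np.sin(t),np.cos(t)]
    else: v=np.r_[d,1]
    return -E[:3,:3].T@E[:3,3],E[:3,:3].T@(v/np.linalg.norm(v))
def proj(k,P,fish=False):
    E=k["extrinsics"];p=np.atleast_2d(P)@E[:3,:3].T+E[:3,3];f=foc(k)
    if fish:
        rr=np.hypot(p[:,0],p[:,1]);t=np.arctan2(rr,p[:,2]);q=p[:,:2]*(t/np.maximum(rr,1e-9))[:,None]
    else: q=p[:,:2]/p[:,2:]
    return q*f+[k["cx"],k["cy"]]
def onz(k,uv,z,fish=False):
    c,v=ray(k,uv,fish);return c+v*(z-c[2])/v[2]
def tri(rs):
    A=sum(np.eye(3)-np.outer(v,v) for c,v in rs);b=sum((np.eye(3)-np.outer(v,v))@c for c,v in rs)
    return np.linalg.solve(A,b)
def cen(m): 
    y,x=np.nonzero(m);return np.array([x.mean(),y.mean()])
E
python3 - <<'E'
from h import *
from workcell import monitor, optics, r, nets
import pickle
D={}
K={c:optics.get_calibration(c) for c in ["scene","top"]}
for t in ["pot_small","sleeve_small","pot_medium","sleeve_medium","pot_large","sleeve_large","probe","stand_hole","cock_lever","chutney","tumbler"]:
    for c in ["top","scene"]:
        try: s=nets.silhouettes(c,t)
        except Exception as e: print(t,e);continue
        D[t,c]=s
        print(t,c,[(round(q["score"],2),np.round(q["extent"]).tolist(),cen(q["region"]).round(1).tolist(),int(q["region"].sum())) for q in s[:3]])
pickle.dump((D,K),open("d.pkl","wb"))
print(monitor.sense()["clock"])
E
```

```text
pot_small top [(0.74, [323.0, 182.0, 365.0, 215.0], [343.0, 200.2], 1057), (0.23, [433.0, 182.0, 466.0, 215.0], [449.2, 196.5], 969)]
pot_small scene [(0.86, [222.0, 238.0, 264.0, 281.0], [241.7, 259.9], 1312)]
sleeve_small top [(0.5, [336.0, 198.0, 354.0, 208.0], [345.6, 203.8], 141), (0.38, [322.0, 182.0, 364.0, 218.0], [343.8, 200.3], 994)]
sleeve_small scene [(0.49, [230.0, 238.0, 248.0, 254.0], [235.7, 245.9], 233)]
pot_medium top [(0.74, [258.0, 176.0, 305.0, 217.0], [281.0, 195.7], 1586), (0.65, [280.0, 124.0, 299.0, 151.0], [288.4, 134.4], 461)]
pot_medium scene [(0.87, [263.0, 194.0, 312.0, 242.0], [285.3, 222.2], 1613)]
sleeve_medium top [(0.73, [272.0, 193.0, 283.0, 206.0], [277.7, 200.5], 174)]
sleeve_medium scene [(0.66, [276.0, 198.0, 289.0, 215.0], [282.3, 205.1], 200)]
pot_large top [(0.87, [192.0, 168.0, 246.0, 225.0], [218.5, 197.2], 2323)]
pot_large scene [(0.58, [293.0, 162.0, 342.0, 211.0], [317.6, 187.9], 1904)]
sleeve_large top [(0.71, [206.0, 195.0, 223.0, 211.0], [213.7, 202.5], 213), (0.21, [434.0, 182.0, 462.0, 215.0], [449.4, 196.6], 978)]
sleeve_large sce
[... 229 characters left out ...]
77.0, 143.0], [270.2, 127.1], 319)]
stand_hole top [(0.76, [156.0, 274.0, 199.0, 310.0], [180.2, 290.1], 973)]
stand_hole scene []
cock_lever top [(0.64, [383.0, 243.0, 406.0, 283.0], [395.5, 264.5], 307), (0.53, [107.0, 204.0, 150.0, 232.0], [128.6, 218.1], 813)]
cock_lever scene [(0.62, [140.0, 234.0, 165.0, 271.0], [149.9, 250.0], 275)]
chutney top [(0.73, [278.0, 123.0, 299.0, 149.0], [288.0, 134.7], 504)]
chutney scene []
tumbler top [(0.74, [384.0, 244.0, 405.0, 286.0], [394.5, 267.1], 241), (0.55, [108.0, 206.0, 149.0, 232.0], [128.4, 218.0], 807)]
tumbler scene [(0.73, [335.0, 127.0, 358.0, 171.0], [343.3, 149.2], 739), (0.57, [252.0, 133.0, 288.0, 175.0], [270.9, 153.1], 1127)]
1.25
```

```bash
python3 - <<'E'
from h import *
import pickle
from workcell import monitor,optics
D,K=pickle.load(open("d.pkl","rb"))
for n in ["small","medium","large"]:
    for t in ["pot_","sleeve_"]:
        print(t+n,tri([ray(K[c],cen(D[t+n,c][0]["region"])) for c in ["top","scene"]]).round(0))
print("probe",tri([ray(K["top"],cen(D["probe","top"][0]["region"])),ray(K["scene"],cen(D["probe","scene"][1]["region"]))]).round(0))
print("cock",tri([ray(K[c],cen(D["cock_lever",c][0]["region"])) for c in ["top","scene"]]).round(0))
s=5/7
for n,uv in dict(standtop=(248,403),pivot=(546,396),leverend=(564,338)).items(): print(n,onz(K["top"],np.array(uv)*s,100 if n=="standtop" else 100).round(0))
st=monitor.sense();T=np.eye(4);T[:3,:3]=R.from_quat(np.roll(st["tcp_rot"],-1)).as_matrix();T[:3,3]=st["eef_pos"]
C=np.linalg.inv(T)@np.linalg.inv(optics.get_calibration("wrist")["extrinsics"]);print(C.round(3)); print(T.round(3))
E
```

```text
pot_small [ 629. -140.   61.]
sleeve_small [ 615. -142.   98.]
pot_medium [642.  15.  66.]
sleeve_medium [626.  23. 107.]
pot_large [640. 171.  72.]
sleeve_large [622. 175. 122.]
probe [414. 272. 135.]
cock [ 468. -256.   96.]
standtop [420. 265. 100.]
pivot [ 426. -240.  100.]
leverend [ 522. -274.  100.]
[[ 1.00000e-03 -9.44000e-01 -3.29000e-01  8.54900e+01]
 [ 1.00000e+00  1.00000e-03 -0.00000e+00 -4.26000e-01]
 [ 0.00000e+00 -3.29000e-01  9.44000e-01 -1.28686e+02]
 [ 0.00000e+00  0.00000e+00  0.00000e+00  1.00000e+00]]
[[ 9.56000e-01  2.94000e-01 -0.00000e+00  1.61906e+02]
 [ 2.94000e-01 -9.56000e-01 -0.00000e+00 -5.25649e+02]
 [-0.00000e+00  0.00000e+00 -1.00000e+00  2.45311e+02]
 [ 0.00000e+00  0.00000e+00  0.00000e+00  1.00000e+00]]
```

```bash
cat >> h.py <<'E'
def pose(st): 
    T=np.eye(4);T[:3,:3]=R.from_quat(np.roll(st["tcp_rot"],-1)).as_matrix();T[:3,3]=st["eef_pos"];return T
def rot(zdir,yaw):
    "tool frame with z along zdir and x nearest to heading yaw (deg)"
    z=np.array(zdir,float);z/=np.linalg.norm(z);h=np.array([np.cos(np.radians(yaw)),np.sin(np.radians(yaw)),0])
    y=np.cross(z,h);y/=np.linalg.norm(y);return np.c_[np.cross(y,z),y,z]
def tgt(p,zdir=(0,0,-1),yaw=0):
    T=np.eye(4);T[:3,:3]=rot(zdir,yaw);T[:3,3]=p;return T
def plan(T0,*Ts,lim=165,rl=33,dg=1):
    for T1 in Ts:
        dp=T1[:3,3]-T0[:3,3];w=R.from_matrix(T0[:3,:3].T@T1[:3,:3]).as_rotvec(degrees=True)
        n=int(max(1,np.ceil(np.linalg.norm(dp)/lim),np.ceil(np.linalg.norm(w)/rl)))
        for i in range(n):
            R0=T0[:3,:3]@R.from_rotvec(w*i/n,degrees=True).as_matrix()
            print("  lin",(R0.T@dp/n).round(dg).tolist(),"tw",(w/n).round(2).tolist())
        print("--");T0=T1
def tilt(az,th): "tool z for a tool leaning back: sleeve z leans toward azimuth az by th"; a,t=np.radians([az,th]);return np.array([-np.sin(t)*np.cos(a),-np.sin(t)*np.sin(a),-np.cos(t)])
E
python3 - <<'E'
from h import *
from workcell import monitor
z=tilt(180,15)
plan(pose(monitor.sense()),tgt((480,-140,270),z),tgt((480,20,270),z),tgt((480,170,270),z))
E
```

```text
lin [104.4, -68.7, -6.2] tw [-0.56, 3.72, 4.26]
  lin [99.2, -76.3, -0.3] tw [-0.56, 3.72, 4.26]
  lin [93.1, -83.4, 5.2] tw [-0.56, 3.72, 4.26]
  lin [86.2, -90.2, 10.2] tw [-0.56, 3.72, 4.26]
--
  lin [0.0, -160.0, -0.0] tw [0.0, 0.0, 0.0]
--
  lin [0.0, -150.0, -0.0] tw [0.0, 0.0, 0.0]
--
```

Request:
drive_tool:
  rows:
    - {"linear":[104,-69,-6],"twist":[-0.56,3.7,4.3]}
    - {"linear":[104,-69,-6],"twist":[-0.56,3.7,4.3]}
    - {"linear":[104,-69,-6],"twist":[-0.56,3.7,4.3]}
    - {"linear":[104,-69,-6],"twist":[-0.56,3.7,4.3]}

```text
clock: 1.58
eef_pos: [244.6, -424.7, 252.6]
tcp_rot: [-0.0, 0.993, 0.115, 0.034]
ft_force: [0.1, -0.3, 0.1]
opening: 1.001
finger_force: 0.0
```

Request:
drive_tool:
  rows:
    - {"linear":[99,-76,0],"twist":[-0.56,3.7,4.3]}
    - {"linear":[99,-76,0],"twist":[-0.56,3.7,4.3]}
    - {"linear":[99,-76,0],"twist":[-0.56,3.7,4.3]}
    - {"linear":[99,-76,0],"twist":[-0.56,3.7,4.3]}

```text
clock: 1.92
eef_pos: [324.1, -328.3, 258.4]
tcp_rot: [-0.001, 0.995, 0.078, 0.067]
ft_force: [0.2, -0.3, -0.3]
opening: 1.004
finger_force: 0.0
```

Request:
drive_tool:
  rows:
    - {"linear":[93,-83,5],"twist":[-0.56,3.7,4.3]}
    - {"linear":[93,-83,5],"twist":[-0.56,3.7,4.3]}
    - {"linear":[93,-83,5],"twist":[-0.56,3.7,4.3]}
    - {"linear":[93,-83,5],"twist":[-0.56,3.7,4.3]}

```text
clock: 2.25
eef_pos: [403.6, -231.9, 264.6]
tcp_rot: [-0.001, 0.994, 0.041, 0.1]
ft_force: [-0.8, 0.8, -0.4]
opening: 0.999
finger_force: 0.0
```

Request:
drive_tool:
  rows:
    - {"linear":[86,-90,10],"twist":[-0.56,3.7,4.3]}
    - {"linear":[86,-90,10],"twist":[-0.56,3.7,4.3]}
    - {"linear":[86,-90,10],"twist":[-0.56,3.7,4.3]}
    - {"linear":[86,-90,10],"twist":[-0.56,3.7,4.3]}
    - {"linear":[86,-90,10],"twist":[-0.56,3.7,4.3]}

```text
clock: 2.67
eef_pos: [480.4, -140.0, 269.7]
tcp_rot: [0.0, 0.992, 0.001, 0.129]
ft_force: [-1.0, -0.4, -0.3]
opening: 1.002
finger_force: 0.0
```

```bash
cat > snap.py <<'E'
import sys,pickle,cv2
from h import *
from workcell import monitor,optics
k=optics.get_calibration("wrist");im=optics.grab_frame("wrist");st=monitor.sense()
n=sys.argv[1];cv2.imwrite(f"pics/{n}.png",im[:,:,::-1]);pickle.dump(k,open(f"{n}.pkl","wb"))
print(st["clock"],st["eef_pos"].round(1),pose(st)[:3,:3].round(3).tolist(),st["joint_velocities"].round(3))
E
python3 snap.py w1
```

```text
2.7167 [ 479.7 -141.3  269.5] [[0.967, -0.001, 0.256], [-0.001, -1.0, -0.001], [0.256, 0.001, -0.967]] [-0.047 -0.006  0.009 -0.002  0.     0.005]
```

Request:
drive_tool:
  rows:
    - {"linear":[0,-160,0],"twist":[0,0,0]}
    - {"linear":[0,-160,0],"twist":[0,0,0]}
    - {"linear":[0,-160,0],"twist":[0,0,0]}
    - {"linear":[0,-160,0],"twist":[0,0,0]}
    - {"linear":[0,-160,0],"twist":[0,0,0]}

```text
clock: 3.13
eef_pos: [479.5, 22.2, 269.9]
tcp_rot: [-0.001, 0.992, 0.001, 0.13]
ft_force: [-0.3, 0.1, 0.8]
opening: 0.999
finger_force: 0.0
```

```bash
python3 snap.py w2
```

```text
3.1833 [479.8  19.6 269.8] [[0.966, -0.0, 0.257], [-0.0, -1.0, -0.0], [0.257, 0.0, -0.966]] [-0.067  0.008 -0.    -0.028 -0.006 -0.02 ]
```

Request:
drive_tool:
  rows:
    - {"linear":[0,-150,0],"twist":[0,0,0]}
    - {"linear":[0,-150,0],"twist":[0,0,0]}
    - {"linear":[0,-150,0],"twist":[0,0,0]}
    - {"linear":[0,-150,0],"twist":[0,0,0]}
    - {"linear":[0,-150,0],"twist":[0,0,0]}

```text
clock: 3.6
eef_pos: [481.1, 170.0, 269.3]
tcp_rot: [-0.0, 0.992, -0.001, 0.129]
ft_force: [0.1, -0.8, -0.0]
opening: 1.002
finger_force: 0.0
```

```bash
python3 snap.py w3; python3 -c "
import cv2,numpy as np
cv2.imwrite('pics/w2b.png',cv2.resize(cv2.imread('pics/w2.png'),(784,588),interpolation=cv2.INTER_CUBIC))"
```

```text
3.65 [481.2 168.  269.3] [[0.967, -0.003, 0.256], [-0.002, -1.0, -0.002], [0.256, 0.001, -0.967]] [-0.046 -0.016  0.012 -0.017  0.005 -0.011]
```

View pics/w2b.png

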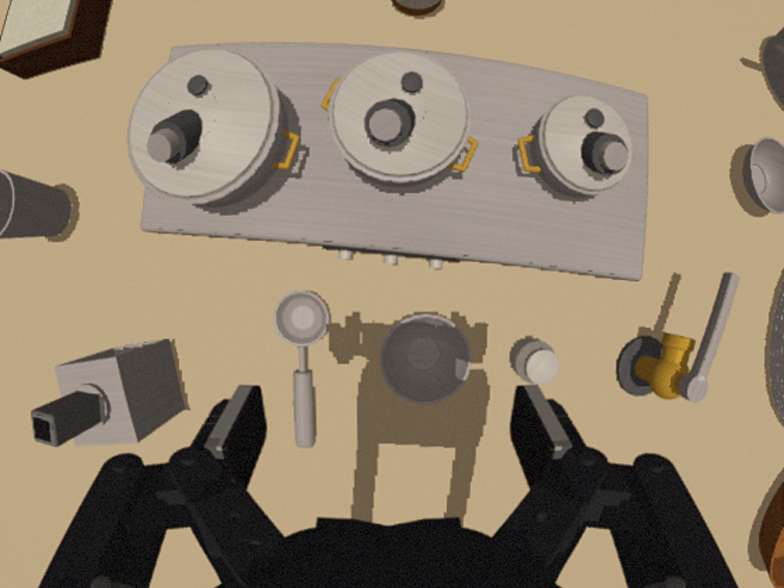

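The w2 wrist view shows all three pots, with stud ends at about (165,145), (385,123) and (613,155). The stand's probe handle top is at (42,428) and the lever runs from its pivot at (693,388) to its end at (733,278).

```bash
python3 - <<'E'
from h import *
import pickle
P=dict(s=(622,-142,98),m=(632,18,104),l=(630,172,118))
rows=[]
for lst in [("w1","w2","w3"),("w2","w1","w2")]:
    row=[]
    for w,n in zip(lst,"sml"):
        k=pickle.load(open(w+".pkl","rb"));im=cv2.imread(f"pics/{w}.png")
        u,v=proj(k,P[n],True)[0].round().astype(int);x0,y0=u-33,v-37
        c=im[max(y0,0):y0+75,max(x0,0):x0+66];print(w,n,max(x0,0),max(y0,0),c.shape)
        c=cv2.resize(cv2.copyMakeBorder(c,0,75-c.shape[0],0,66-c.shape[1],cv2.BORDER_CONSTANT),None,fx=4,fy=4,interpolation=cv2.INTER_CUBIC)
        row.append(c)
    rows.append(np.hstack(row))
cv2.imwrite("pics/crop1.png",np.clip(np.vstack(rows).astype(float)*1.6,0,255).astype(np.uint8))
E
```

```text
w1 s 247 60 (75, 66, 3)
w2 m 250 48 (75, 66, 3)
w3 l 243 46 (75, 66, 3)
w2 s 398 68 (75, 66, 3)
w1 m 95 57 (75, 66, 3)
w2 l 97 54 (75, 66, 3)
```

View pics/crop1.png

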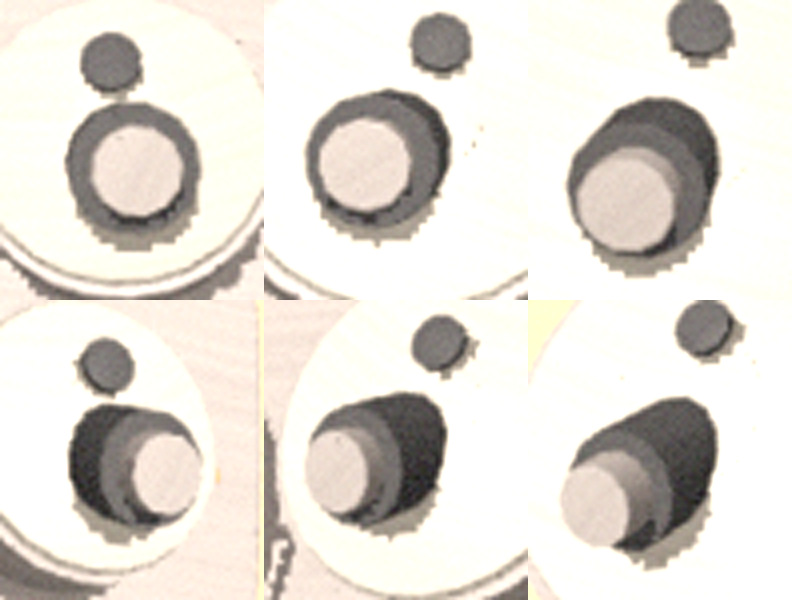

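The crops show each stud end disc clearly. In the nearest views (top row) the disc centres are at about (137,170), (365,164) and (625,200), with the sleeve mouth rings around them. The black sleeve sides in the lower row show the lean direction.

```bash
cat > fit.py <<'E'
from h import *
import pickle
from scipy.optimize import minimize
V={w:(pickle.load(open(w+".pkl","rb")),cv2.imread(f"pics/{w}.png").astype(float).mean(2)) for w in ["w1","w2","w3"]}
th=np.linspace(0,2*np.pi,48,endpoint=False);S=8
def circ(c,z,r):
    a=np.cross(z,[0,1,0]);a/=np.linalg.norm(a);b=np.cross(z,a);return c+r*(np.cos(th)[:,None]*a+np.sin(th)[:,None]*b)
def fill(k,pts,x0,y0,w,h):
    q=(proj(k,pts,True)-[x0,y0]+0.5)*S-0.5;m=np.zeros((h*S,w*S),np.float32)
    cv2.fillConvexPoly(m,cv2.convexHull(np.round(q*16).astype(np.int32)),1.0,shift=4);return cv2.resize(m,(w,h),interpolation=cv2.INTER_AREA)
def cost(p,tl,views,full=False):
    e=p[:3];az,h,L=p[3:6];z=-tilt(az,tl);m=e-z*h;b=m-z*L;tot=0
    for w in views:
        k,g=V[w];u,v=proj(k,c0,True)[0].round().astype(int);x0,y0,W,H=u-30,max(v-20,0),60,52
        sub=g[y0:y0+H,x0:x0+W]
        dark=np.clip((85-sub)/20,0,1)
        sl=fill(k,np.r_[circ(m,z,16.5),circ(b,z,16.5)],x0,y0,W,H)
        disc=fill(k,circ(e,z,11),x0,y0,W,H);st=fill(k,np.r_[circ(e,z,11),circ(m,z,11)],x0,y0,W,H)
        wgt=1-np.clip(st-disc,0,1)
        tot+=((np.clip(sl-disc,0,1)-dark)**2*wgt).sum()+0.0*h
    return tot
G=dict(small=((615,-142,103),190,20,["w1","w2"]),medium=((622,22,108),160,27,["w1","w2","w3"]),large=((612,180,130),150,34,["w2","w3"]))
out={}
for n,(c0,az,tl,views) in G.items():
    c0=np.array(c0,float);best=None
    for h in (5,11,17):
      for a in (-20,0,20):
        s=minimize(cost,np.r_[c0,az+a,h,30],args=(tl,views),method="Nelder-Mead",options=dict(initial_simplex=np.r_[[np.r_[c0,az+a,h,30]],np.r_[c0,az+a,h,30]+np.diag([6,6,6,12,4,10])],maxiter=500,xatol=.05,fatol=.05))
        if best is None or s.fun<best.fun: best=s
    out[n]=(best.x,tl);print(n,best.x.round(1),round(best.fun,1))
pickle.dump(out,open("studs.pkl","wb"))
E
time python3 fit.py
python3 - <<'E'
from h import *
import pickle
a=cv2.imread("pics/w3.png");b=cv2.imread("pics/w1.png")
# crops centred on stand and lever
k3=pickle.load(open("w3.pkl","rb"));k1=pickle.load(open("w1.pkl","rb"))
u=proj(k3,(416,268,130),True)[0].astype(int);v=proj(k1,(470,-256,95),True)[0].astype(int)
print(u-50,v-50)
c=[cv2.resize(i[max(q[1]-70,0):,:][:140, max(q[0]-50,0):][:, :100],None,fx=4,fy=4,interpolation=cv2.INTER_CUBIC) for i,q in((a,u),(b,v))]
print([x.shape for x in c],u-[50,70],v-[50,70])
H=min(x.shape[0] for x in c)
cv2.imwrite("pics/crop2.png",np.clip(np.hstack([x[:H] for x in c]).astype(float)*1.4,0,255).astype(np.uint8))
E
```

```text
small [ 613.4 -144.7  109.2  209.9   21.    -5. ] 229.3
medium [620.8  26.1 125.7 153.4  27.6 -13.1] 237.2
large [610.8 179.4 138.4 161.8  14.5  16.9] 98.5
[125 259] [338 197]
[(560, 400, 3), (560, 400, 3)] [125 239] [338 177]
real	0m17.417s
user	0m17.838s
sys	0m0.094s
```

View pics/crop2.png

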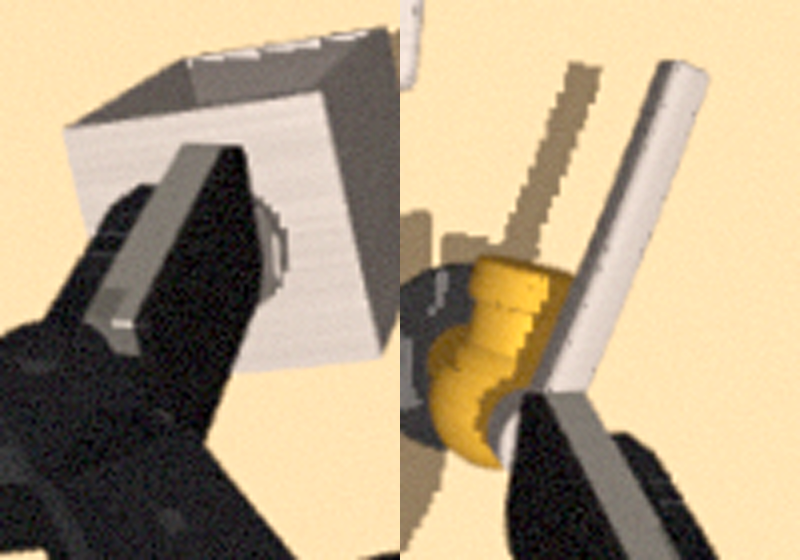

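The stand is half hidden by a finger in w3, so I will measure it from w2. The lever in w1 is partly hidden at its pivot. Next I will refit with bounds, isolating the sleeve component, and take the lever and probe from w2.

```bash
python3 - <<'E'
s=open("fit.py").read()
s=s.replace("        dark=np.clip((85-sub)/20,0,1)\n","""        nl,lab=cv2.connectedComponents((sub<90).astype(np.uint8))
        dc=proj(k,c0,True)[0]-[x0,y0];yy,xx=np.mgrid[:H,:W];near=(np.hypot(xx-dc[0],yy-dc[1])<12)
        cnt=np.bincount(lab[near&(lab>0)],minlength=nl);keep=cv2.dilate((lab==cnt.argmax()).astype(np.uint8),np.ones((3,3)))
        dark=np.clip((92-sub)/15,0,1)*keep
""").replace("+0.0*h","+50*(max(3-h,0)+max(h-19,0)+max(8-L,0)+max(L-45,0))")
a,b=s.split("G=dict",1)
a+='''def px(x0,y0,X,Y): return (x0+(X+.5)/4-.5,y0+(Y+.5)/4-.5)
C=dict(small=[("w1",px(247,60,137,170)),("w2",px(398,68,167,175))],medium=[("w2",px(250,48,101,164)),("w1",px(95,57,72.5,172))],large=[("w3",px(243,46,97.5,200)),("w2",px(97,54,67,199))])
T={n:tri([ray(V[w][0],uv,True) for w,uv in c]) for n,c in C.items()}
for n in T: print(n,T[n].round(1),[(proj(V[w][0],T[n],True)[0]-uv).round(1).tolist() for w,uv in C[n]])
'''
b="G=dict"+b.replace("c0=np.array(c0,float)","c0=T[n]").replace("[6,6,6,12,4,10]","[3,3,3,12,4,10]")
open("fit.py","w").write(a+b)
E
python3 fit.py
python3 - <<'E'
import cv2,numpy as np
i=cv2.imread("pics/w2.png")
l=i[228:328,10:110];r=i[180:300,435:535]
z=lambda x:cv2.resize(x,None,fx=4,fy=4,interpolation=cv2.INTER_CUBIC)
l=cv2.copyMakeBorder(z(l),0,80,0,0,cv2.BORDER_CONSTANT)
cv2.imwrite("pics/crop3.png",np.clip(np.hstack([l,z(r)]).astype(float)*1.4,0,255).astype(np.uint8))
E
```

```text
small [ 611.5 -142.9  115. ] [[-0.0, 0.2], [0.0, -0.2]]
medium [621.6  25.4 123.8] [[0.0, 0.2], [-0.0, -0.2]]
large [612.2 179.3 138.2] [[0.0, -0.3], [0.0, 0.3]]
small [ 611.2 -142.9  114.8  188.3   12.4   14. ] 71.4
medium [621.4  25.8 123.8 152.1  11.1  14.4] 109.6
large [610.7 179.7 137.6 160.6  13.1  21.9] 70.4
```

View pics/crop3.png

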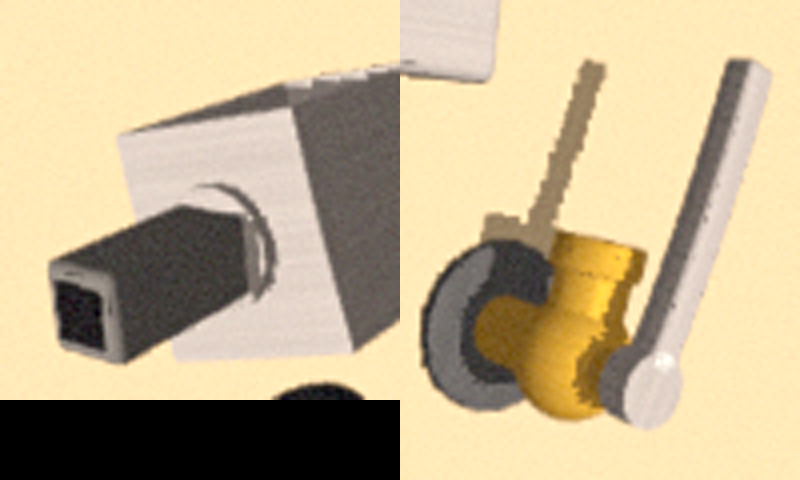

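The crop shows the probe handle's top corners at (50,262), (118,273), (127,362), (62,348) and the stand plate corners at (118,133), (290,107), (353,350), (175,360). The lever's boss is at (645,392) and its end at (750,66).

```bash
cat > m.py <<'E'
from h import *
import pickle
from workcell import monitor
k=pickle.load(open("w2.pkl","rb"))
def P(X,Y,z,x0=10,y0=228): return onz(k,(x0+(X+.5)/4-.5,y0+(Y+.5)/4-.5),z,True)
h=np.array([P(*c,170) for c in [(50,262),(118,273),(127,362),(62,348)]]);s=np.array([P(*c,100) for c in [(118,133),(290,107),(353,350),(175,360)]])
for q in (h,s):
    e=np.roll(q,-1,0)-q;print(q.mean(0).round(1),np.linalg.norm(e[:,:2],axis=1).round(1),np.degrees(np.arctan2(e[:,1],e[:,0])).round(1))
a=P(245,392,104,435,180);L=np.array([P(332,60,102,435,180),P(370,68,102,435,180)]);b=L.mean(0);d=b-a
print("pivot",a.round(1),"end",b.round(1),np.linalg.norm(d[:2]).round(1),"az",np.degrees(np.arctan2(d[1],d[0])).round(1))
E
python3 m.py; python3 - <<'E'
from h import *
from workcell import monitor
plan(pose(monitor.sense()),tgt((416,268,260),yaw=0))
E
```

```text
[416.  270.7 170. ] [25.7 24.3 24.7 23.9] [-89.5 173.9  89.8  -3.6]
[415.3 273.4 100. ] [72.1 73.2 74.  73.8] [ -80.3 -170.3  100.1    8.2]
pivot [ 430.  -234.8  104. ] end [ 527.2 -271.2  102. ] 103.8 az -20.5
  lin [-65.6, -99.8, -7.9] tw [0.09, -14.86, -0.15]
--
```

Request:
drive_tool:
  rows:
    - {"linear":[-65,-100,-8],"twist":[0,-14.9,-0.15]}
    - {"linear":[-65,-100,-8],"twist":[0,-14.9,-0.15]}
    - {"linear":[-65,-100,-8],"twist":[0,-14.9,-0.15]}
    - {"linear":[-65,-100,-8],"twist":[0,-14.9,-0.15]}
    - {"linear":[-65,-100,-8],"twist":[0,-14.9,-0.15]}

```text
clock: 4.07
eef_pos: [417.0, 267.4, 260.1]
tcp_rot: [0.001, 1.0, -0.001, -0.0]
ft_force: [-0.0, -0.5, -0.8]
opening: 0.996
finger_force: 0.0
```

```bash
python3 snap.py w4; python3 -c "
import cv2
cv2.imwrite('pics/w4b.png',cv2.resize(cv2.imread('pics/w4.png')[120:420,80:480],(800,600),interpolation=cv2.INTER_CUBIC))"
```

```text
4.1167 [417.2 266.9 260.5] [[1.0, -0.003, 0.001], [-0.003, -1.0, -0.002], [0.001, 0.002, -1.0]] [-0.015 -0.016  0.002  0.    -0.001  0.007]
```

View pics/w4b.png

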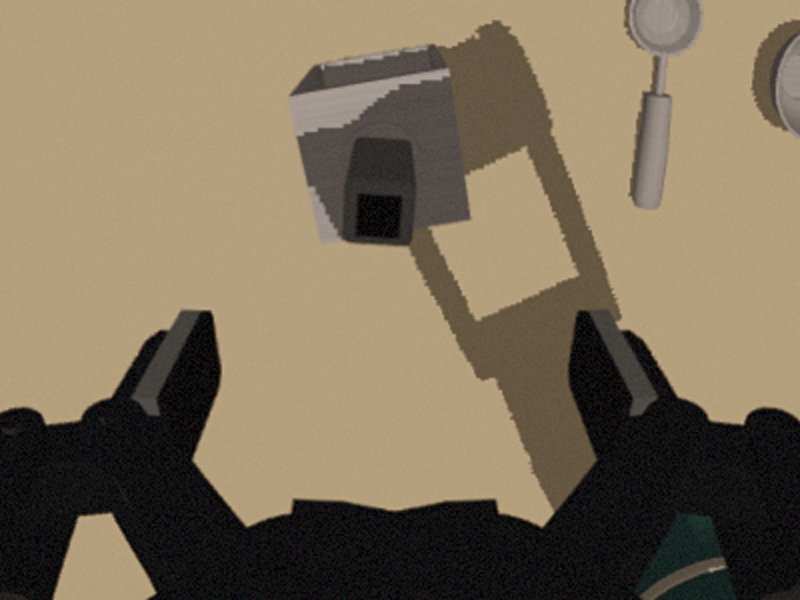

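The w4 crop shows the probe handle's top centred at about (380,216) with its sides nearly aligned with the picture. The fingers are open and clear on both sides.

```bash
python3 - <<'E'
from h import *
import pickle
k=pickle.load(open("w4.pkl","rb"))
P=lambda X,Y,z:onz(k,(80+(X+.5)/2-.5,120+(Y+.5)/2-.5),z,True)
c=np.array([P(380,216,170),P(358,194,170),P(402,194,170),P(401,239,170),P(357,237,170)]);print(c.round(1))
s=np.array([P(*q,100) for q in [(290,97),(449,70),(470,219),(320,243)]]);print(s.round(1),s.mean(0).round(1))
from workcell import monitor
T=pose(monitor.sense());p=c.mean(0)
plan(T,tgt((p[0],p[1],230)))
E
```

```text
[[414.8 273.  170. ]
 [423.3 280.8 170. ]
 [423.3 265.1 170. ]
 [405.7 265.4 170. ]
 [406.5 281.5 170. ]]
[[444.9 315.1 100. ]
 [457.  243.1 100. ]
 [385.1 231.3 100. ]
 [372.5 304.  100. ]] [414.9 273.4 100. ]
  lin [-2.6, -6.3, 30.5] tw [0.09, -0.04, -0.17]
--
```

Request:
drive_tool:
  rows:
    - {"linear":[-2.5,-6.3,25],"twist":[0,0,0]}
    - {"linear":[-2.5,-6.3,50],"twist":[0,0,0]}
    - {"linear":[-2.5,-6.3,80],"twist":[0,0,0]}
    - {"linear":[-2.5,-6.3,105],"twist":[0,0,0]}
    - {"linear":[-2.5,-6.3,122],"twist":[0,0,0]}

```text
clock: 4.53
eef_pos: [413.8, 271.9, 136.3]
tcp_rot: [0.001, 1.0, -0.002, -0.001]
ft_force: [-0.8, 0.7, -0.2]
opening: 0.997
finger_force: 0.0
```

Request:
drive_tool:
  rows:
    - {"linear":[0,0,0],"twist":[0,0,0]}
    - {"linear":[0,0,0],"twist":[0,0,0]}
    - {"linear":[0,0,0],"twist":[0,0,0]}
    - {"linear":[0,0,0],"twist":[0,0,0]}
    - {"linear":[0,0,0],"twist":[0,0,0]}
  gripper: 0.15
  force: 50

```text
clock: 4.95
eef_pos: [415.0, 275.2, 140.9]
tcp_rot: [-0.0, 1.0, -0.001, 0.002]
ft_force: [0.5, -2.0, 0.3]
opening: 0.303
finger_force: 22.9
```

Request:
drive_tool:
  rows:
    - {"linear":[0,0,0],"twist":[0,0,0]}
    - {"linear":[0,0,0],"twist":[0,0,0]}
    - {"linear":[0,0,0],"twist":[0,0,0]}

```text
clock: 5.2
eef_pos: [414.9, 275.3, 140.9]
tcp_rot: [-0.0, 1.0, -0.0, 0.002]
ft_force: [1.2, -1.9, 6.1]
opening: 0.294
finger_force: 54.1
```

```bash
python3 - <<'E'
from h import *
from workcell import monitor
for i in range(1): s=monitor.sense();print(s["clock"],s["eef_pos"],s["ft_force"],s["torque"],s["joint_velocities"].round(3)); print(pose(s)[:3,:3].round(4))
E
```

```text
5.2 [414.90803873 275.31776806 140.85875025] [ 1.24600537 -1.85181804  6.14231185] [-0.44436637 -0.13520091  0.01702351] [ 0.001 -0.001  0.002 -0.001  0.     0.   ]
[[ 1.0e+00 -5.0e-04  4.4e-03]
 [-5.0e-04 -1.0e+00  1.0e-04]
 [ 4.4e-03 -1.0e-04 -1.0e+00]]
```

Request:
drive_tool:
  rows:
    - {"linear":[0,0,-10],"twist":[0,0,0]}
    - {"linear":[0,0,-40],"twist":[0,0,0]}
    - {"linear":[0,0,-75],"twist":[0,0,0]}
    - {"linear":[0,0,-105],"twist":[0,0,0]}
    - {"linear":[0,0,-125],"twist":[0,0,0]}

```text
clock: 5.62
eef_pos: [413.8, 276.0, 267.5]
tcp_rot: [-0.001, 1.0, 0.0, 0.002]
ft_force: [0.6, 0.4, -1.3]
opening: 0.3
finger_force: 53.3
```

```bash
python3 snap.py w5; python3 -c "
import cv2
cv2.imwrite('pics/w5b.png',cv2.resize(cv2.imread('pics/w5.png')[120:420,80:480],(800,600),interpolation=cv2.INTER_CUBIC))"
```

```text
5.6667 [415.1 276.7 271.5] [[1.0, 0.0, 0.01], [0.0, -1.0, 0.005], [0.01, -0.005, -1.0]] [-0.003 -0.002  0.046 -0.002 -0.097  0.001]
```

View pics/w5b.png

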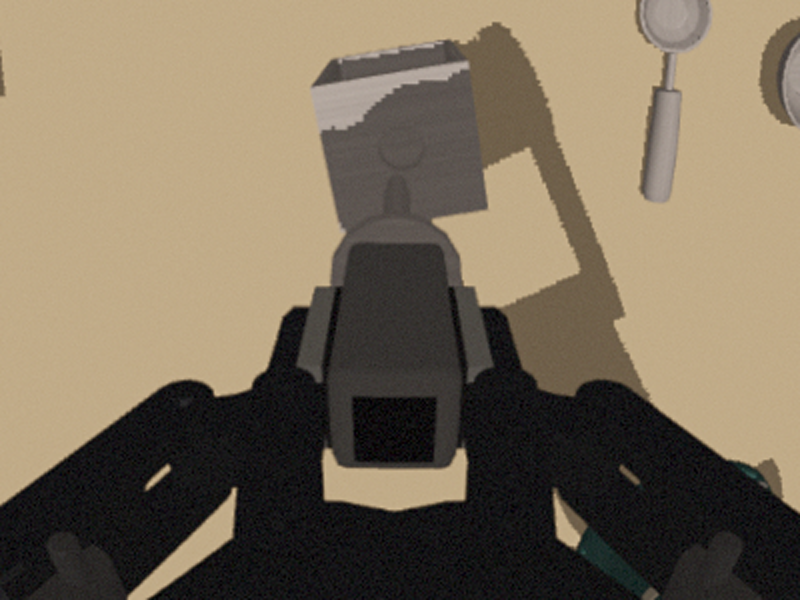

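The probe is out of the hole and held squarely. Its handle top is at (395,430), and the collar and stem are visible down to about (398,180) in front of the stand.

Request:
drive_tool:
  rows:
    - {"linear":[0,0,0],"twist":[0,0,0]}
    - {"linear":[0,0,0],"twist":[0,0,0]}
    - {"linear":[0,0,0],"twist":[0,0,0]}

```text
clock: 5.92
eef_pos: [412.6, 275.1, 261.4]
tcp_rot: [0.001, 1.0, -0.0, -0.002]
ft_force: [-0.5, 0.0, -1.9]
opening: 0.298
finger_force: 53.5
```

```bash
python3 - <<'E'
from h import *
from workcell import monitor
import pickle
s=monitor.sense();print(s["clock"],s["eef_pos"],s["ft_force"],s["torque"],s["joint_velocities"].round(3)); T=pose(s);print(T[:3,:3].round(4))
st=pickle.load(open("studs.pkl","rb"))
# handle top centre and square seen in w5, z from TCP
k=pickle.load(open("w5.pkl","rb"))
P=lambda X,Y,z:onz(k,(80+(X+.5)/2-.5,120+(Y+.5)/2-.5),z,True)
for z in (295,300,305):
    c=np.array([P(*q,z) for q in [(354,397),(436,397),(433,461),(355,461)]]);o=np.array([P(*q,z) for q in [(328,370),(463,370),(451,464),(339,464)]]);print(z,c.mean(0).round(1),o.mean(0).round(1),np.linalg.norm(o[0]-o[1]).round(1),np.linalg.norm(o[0]-o[3]).round(1))
print("tip px of nominal",[ (2*(proj(k,(T@[0,0,l,1])[:3],True)[0]-[80,120])).round(0) for l in (40,90,106,122)])
E
```

```text
5.9167 [412.59992887 275.06616978 261.39136881] [-0.50445104  0.04270442 -1.86399908] [-0.05077625 -0.01416289 -0.0255935 ] [-0.002  0.006  0.008 -0.002  0.003 -0.   ]
[[ 1.0e+00 -2.0e-04 -3.8e-03]
 [-2.0e-04 -1.0e+00 -2.0e-03]
 [-3.8e-03  2.0e-03 -1.0e+00]]
295 [412.  276.6 295. ] [414.7 276.4 295. ] 25.5 24.7
300 [416.3 276.6 300. ] [418.8 276.4 300. ] 24.3 23.5
305 [420.5 276.6 305. ] [423.  276.4 305. ] 23.0 22.2
tip px of nominal [array([400., 268.]), array([399., 209.]), array([399., 194.]), array([399., 181.])]
```

```bash
cat > go.py <<'E'
from h import *
import sys,pickle
from workcell import monitor
S=dict(small=((611.4,-142.9,115.0),190,20),medium=((621.5,25.6,123.8),153,27),large=((611.5,179.5,138.0),161,34))
LT=122.9
def stud(n,gap,dx=0,dy=0):
    e,az,tl=S[n];zs=-tilt(az,tl);return tgt(np.array(e)+[dx,dy,0]+zs*(LT+gap),-zs,0)
E
python3 - <<'E'
from go import *
T=pose(monitor.sense());A=stud("small",18);print(A.round(2));M=T.copy();M[2,3]=295
plan(T,A,lim=150)
E
```

```text
[[ 9.4000e-01  0.0000e+00  3.4000e-01  5.6394e+02]
 [-2.0000e-02 -1.0000e+00  6.0000e-02 -1.5127e+02]
 [ 3.4000e-01 -6.0000e-02 -9.4000e-01  2.4740e+02]
 [ 0.0000e+00  0.0000e+00  0.0000e+00  1.0000e+00]]
  lin [37.9, 106.6, 3.6] tw [0.93, 4.97, 0.16]
  lin [37.8, 106.5, 5.1] tw [0.93, 4.97, 0.16]
  lin [37.6, 106.5, 6.7] tw [0.93, 4.97, 0.16]
  lin [37.2, 106.5, 8.2] tw [0.93, 4.97, 0.16]
--
```

Request:
drive_tool:
  rows:
    - {"linear":[14,38,1],"twist":[0.4,1.7,0]}
    - {"linear":[26,72,2],"twist":[0.7,3.4,0]}
    - {"linear":[38,106.5,3.6],"twist":[0.9,5,0.16]}

```text
clock: 6.17
eef_pos: [450.8, 167.9, 257.6]
tcp_rot: [-0.007, 0.999, -0.0, 0.042]
ft_force: [0.6, -0.0, -2.2]
opening: 0.299
finger_force: 53.4
```

Request:
drive_tool:
  rows:
    - {"linear":[13,36,2],"twist":[0.4,1.7,0]}
    - {"linear":[26,72,3],"twist":[0.7,3.4,0]}
    - {"linear":[38,106.5,5],"twist":[0.9,5,0.16]}

```text
clock: 6.42
eef_pos: [488.8, 60.6, 254.4]
tcp_rot: [-0.016, 0.996, -0.003, 0.086]
ft_force: [0.3, 1.1, -0.9]
opening: 0.297
finger_force: 53.4
```

Request:
drive_tool:
  rows:
    - {"linear":[13,36,2],"twist":[0.4,1.7,0]}
    - {"linear":[26,72,4],"twist":[0.7,3.4,0]}
    - {"linear":[37.6,106.5,6.7],"twist":[0.9,5,0.16]}

```text
clock: 6.67
eef_pos: [526.6, -46.1, 250.9]
tcp_rot: [-0.024, 0.991, -0.005, 0.129]
ft_force: [0.7, 0.4, -2.6]
opening: 0.297
finger_force: 53.4
```

Request:
drive_tool:
  rows:
    - {"linear":[13,36,2],"twist":[0.4,1.7,0]}
    - {"linear":[26,72,5],"twist":[0.7,3.4,0]}
    - {"linear":[34,96,7.2],"twist":[0.8,4.4,0.16]}
    - {"linear":[37.2,106.5,8.2],"twist":[0.9,5,0.16]}
    - {"linear":[37.2,106.5,8.2],"twist":[0.9,5,0.16]}

```text
clock: 7.08
eef_pos: [564.1, -152.8, 246.6]
tcp_rot: [-0.032, 0.985, -0.008, 0.171]
ft_force: [0.1, 0.1, -1.2]
opening: 0.294
finger_force: 53.3
```

```bash
cat > chk.py <<'E'
import sys;from go import *
n=sys.argv[1];k=pickle.load(open(n+".pkl","rb"));im=cv2.imread(f"pics/{n}.png")
s=monitor.sense();T=pose(s);print(s["ft_force"].round(2),s["torque"].round(3))
e=np.array(S[sys.argv[2]][0]);tip=(T@[0,0,LT,1])[:3]
zs=-tilt(*S[sys.argv[2]][1:]);print("tip",tip.round(1),"gap",((tip-e)@zs).round(1),"lateral tool",(T[:3,:3].T@(tip-e)).round(1),"tilt err deg",np.degrees(np.arccos(-T[:3,2]@zs)).round(1))
u=proj(k,tip,True)[0];v=proj(k,e,True)[0];c=((u+v)/2).astype(int);x0,y0=c[0]-50,max(c[1]-37,0)
print("crop",x0,y0,"tip@",((u-[x0,y0]+.5)*8-.5).round(0),"stud@",((v-[x0,y0]+.5)*8-.5).round(0))
cv2.imwrite(f"pics/{n}c.png",np.clip(cv2.resize(im[y0:y0+75,x0:x0+100],None,fx=8,fy=8,interpolation=cv2.INTER_CUBIC).astype(float)*1.3,0,255).astype(np.uint8))
E
python3 snap.py w6; python3 chk.py w6 small
```

```text
7.1333 [ 564.1 -151.   247.4] [[0.941, -0.002, 0.338], [-0.025, -0.998, 0.061], [0.337, -0.066, -0.939]] [ 0.041 -0.028 -0.005  0.009  0.009  0.007]
[-0.65  0.43 -1.7 ] [0.005 0.259 0.003]
tip [ 605.6 -143.4  132. ] gap 18.0 lateral tool [  0.3  -0.6 -18. ] tilt err deg 0.1
crop 225 170 tip@ [405. 326.] stud@ [411. 275.]
```

View pics/w6c.png

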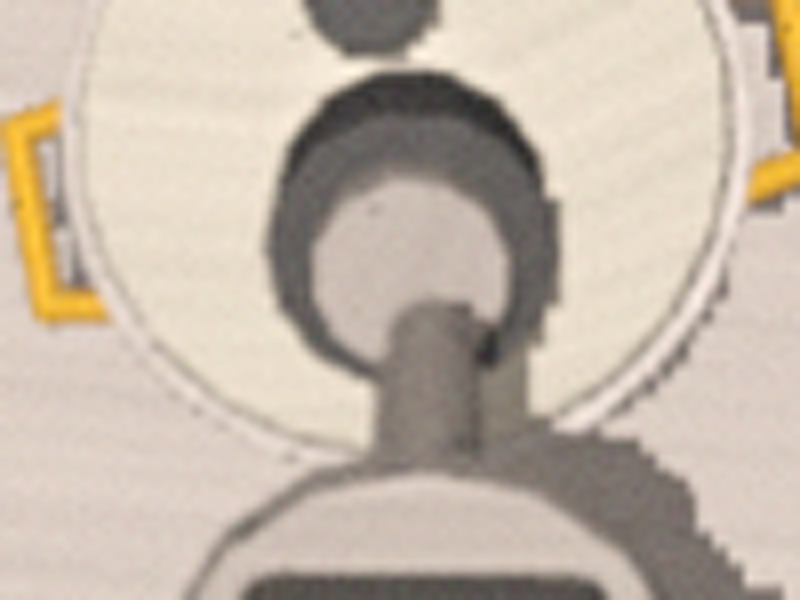

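The w6 crop shows the stud disc centred at (411,275), exactly as predicted. The plunger tip is at about (438,338) against a predicted (405,326), so the tip sits about 3 mm toward tool +y and 1 mm toward -x. I'll shift by that much before pressing.

Request:
drive_tool:
  rows:
    - {"linear":[0.4,-1.2,3],"twist":[0,0,0]}
    - {"linear":[0.7,-2.4,7],"twist":[0,0,0]}
    - {"linear":[0.7,-2.4,11],"twist":[0,0,0]}
    - {"linear":[0.7,-2.4,14],"twist":[0,0,0]}
    - {"linear":[0.7,-2.4,14],"twist":[0,0,0]}

```text
clock: 7.55
eef_pos: [570.3, -146.3, 236.3]
tcp_rot: [-0.032, 0.984, -0.005, 0.173]
ft_force: [0.5, 0.3, -1.6]
opening: 0.297
finger_force: 53.4
```

```bash
python3 snap.py w7; python3 chk.py w7 small; python3 - <<'E'
from go import *
from workcell import nets
k=pickle.load(open("w6.pkl","rb"))
from h import pose
# predicted axis in w6 crop coords using that pose (TCP from camera: compare by w7 pose shifted)
for nm,kk in (("w7",pickle.load(open("w7.pkl","rb"))),):
    T=pose(monitor.sense())
    for l in (40.9,57,90,107,123): print(l,(proj(kk,(T@[0,0,l,1])[:3],True)[0]).round(1))
for t in ("probe","sleeve_small"):
    q=nets.silhouettes("wrist",t)
    for a in q[:2]:
        m=a["region"];print(t,a["score"],a["extent"])
        if t=="probe":
            y,x=np.nonzero(m)
            for r0 in range(y.min(),y.max(),4): xx=x[y==r0];print(r0,xx.min(),xx.max(),end="; ")
im=cv2.imread("pics/w7.png").mean(2).astype(int)
x0,y0=255,185
print()
for r_ in range(y0,y0+52,2): print(r_," ".join("%3d"%v for v in im[r_,x0:x0+44:1]))
E
```

```text
7.6 [ 570.4 -146.6  236.7] [[0.94, 0.001, 0.341], [-0.021, -0.998, 0.06], [0.341, -0.064, -0.938]] [-0.009 -0.003 -0.014  0.     0.003  0.002]
[ 0.23  0.34 -1.08] [-0.037  0.209  0.051]
tip [ 612.4 -139.2  121.5] gap 5.5 lateral tool [ 3.1 -4.1 -5.5] tilt err deg 0.3
crop 230 173 tip@ [389. 302.] stud@ [427. 312.]
40.9 [278.6 255.8]
57 [278.5 244.2]
90 [278.3 225. ]
107 [278.2 216.9]
123 [278.1 210.2]
probe 0.68 [244.1, 210.6, 313.4, 356.5]
208 275 280; 212 272 282; 216 272 284; 220 271 284; 224 271 284; 228 266 289; 232 259 296; 236 252 302; 240 250 305; 244 248 308; 248 247 309; 252 246 309; 256 246 310; 260 245 310; 264 251 303; 268 251 304; 272 250 304; 276 249 305; 280 249 306; 284 248 306; 288 247 307; 292 247 307; 296 246 308; 300 245 308; 304 244 309; 308 243 309; 312 244 310; 316 244 309; 320 244 308; 324 245 309; 328 245 309; 332 245 309; 336 245 309; 340 245 308; 344 246 307; 348 246 306; 352 249 304; probe 0.53 [96.5, 174.7, 130.5, 211.6]
174 118 121; 178 108 128; 182 100 130; 186 97 130; 190 96 131; 194 95 131; 198 94 129; 202 95 127; 206 97 123; 210 102 117; sleeve_smal
[... 4016 characters left out ...]
 165 157 134 132 124 114 102 101  95  90  89  93  99 113 120 129 131 139 139 140 136 135 125 117 115 107 104  93  86  86  90  96  92  91  92  94  95  97  98  94
231 160 160 157 151 140 129 110 101 108 122 130 137 142 147 151 153 157 158 157 158 156 155 154 154 155 154 155 154 156 156 154 148 145 139 131 125 117 107  96  89  94  92  87  90
233 151 140 124 108 101 105 124 139 147 150 149 146 146 146 149 148 148 148 149 146 145 147 149 146 151 147 149 150 148 146 146 149 148 147 149 151 149 148 141 122 104  95  90  88
235 106 100 107 117 139 151 152 147 146 148 148 150 148 150 149 150 147 150 148 148 149 149 149 152 151 151 150 150 149 150 151 149 149 149 150 149 151 151 150 153 149 139 119 101
```

The w7 pixels put the tip at x 278.7 against the disc centre at (282.7,212). That agrees with the measured pose (lateral +3.1, -4.1 mm), so the w6 offset came from the arm not having settled. I'll correct by the measured pose after settling.

Request:
drive_tool:
  rows:
    - {"linear":[-1.5,2,0],"twist":[0,0,0]}
    - {"linear":[-3.1,3.9,0],"twist":[0,0,0]}
    - {"linear":[-3.1,3.9,0],"twist":[0,0,0]}
    - {"linear":[-3.1,3.9,0],"twist":[0,0,0]}
    - {"linear":[-3.1,3.9,0],"twist":[0,0,0]}

```text
clock: 8.12
eef_pos: [567.6, -151.7, 236.2]
tcp_rot: [-0.031, 0.984, -0.006, 0.174]
ft_force: [0.0, 0.3, -1.2]
opening: 0.303
finger_force: 53.4
```

```bash
cat > w.py <<'E'
import sys;from go import *
# watch: image x-profile and pose over a few frames: python w.py name studname
from workcell import optics
n,s_=sys.argv[1:3];e=np.array(S[s_][0]);zs=-tilt(*S[s_][1:])
for i in range(3):
    k=optics.get_calibration("wrist");s=monitor.sense();im=optics.grab_frame("wrist");T=pose(s);tip=(T@[0,0,LT,1])[:3];f=s["ft_force"]
    print(round(s["clock"],2),"lat/gap tool",(T[:3,:3].T@(tip-e)).round(1),"axF",(f@zs).round(1),"tilt",np.degrees(np.arccos(-T[:3,2]@zs)).round(1),"tip px",proj(k,tip,True)[0].round(1),"stud px",proj(k,e,True)[0].round(1))
cv2.imwrite(f"pics/{n}.png",im[:,:,::-1]);pickle.dump(k,open(n+".pkl","wb"))
g=im.astype(float).mean(2).astype(int);u=proj(k,e,True)[0].round().astype(int)
for r_ in range(u[1]-16,u[1]+16,4): print(r_,u[0]-18,":"," ".join("%d"%v for v in g[r_,u[0]-18:u[0]+19]))
print("col",u[0],u[1]-18,":"," ".join("%d"%v for v in g[u[1]-18:u[1]+19,u[0]]))
E
python3 w.py w8 small
```

```text
8.12 lat/gap tool [ 0.5  1.1 -6.2] axF -1.1 tilt 0.4 tip px [277.7 210.4] stud px [276.3 208.6]
8.17 lat/gap tool [ 0.5  1.1 -6.2] axF -1.8 tilt 0.3 tip px [277.7 210.4] stud px [276.4 208.6]
8.22 lat/gap tool [ 0.5  1.  -6.1] axF -0.9 tilt 0.3 tip px [277.7 210.5] stud px [276.4 208.7]
193 258 : 172 167 123 55 49 63 72 77 77 82 76 79 74 78 76 77 72 77 76 75 77 80 72 77 74 76 74 76 73 78 76 70 59 41 50 119 160
197 258 : 167 125 71 79 78 77 78 78 74 80 89 94 99 115 123 128 134 138 137 134 132 125 124 116 101 83 79 79 76 79 74 76 78 76 69 68 146
201 258 : 127 72 77 76 73 74 73 85 103 134 147 144 147 146 146 145 147 145 148 144 146 143 144 145 142 145 144 145 126 96 74 77 78 75 78 72 71
205 258 : 96 72 74 75 72 80 118 140 145 147 146 149 146 143 145 145 145 149 146 145 143 143 142 143 144 144 144 143 147 144 128 94 74 76 80 74 72
209 258 : 139 92 78 76 72 81 124 146 148 147 146 146 145 145 147 141 125 103 97 101 101 101 91 92 116 141 144 143 144 148 145 103 67 71 70 73 66
213 258 : 167 136 97 78 72 72 93 132 146 147 141 144 146 145 143 120 97 97 100 102 100 102 94 91 85 77 87 125 145 147 125 73 63 76 74 84 124
217 258 : 167 171 170 169 138 97 74 73 90 120 134 143 148 134 109 92 95 100 103 104 101 103 96 91 91 82 76 70 50 36 68 71 73 89 123 137 157
221 258 : 166 167 169 167 169 170 169 167 161 149 128 103 87 79 85 94 99 96 101 101 100 100 95 92 88 84 71 69 79 97 99 103 132 148 160 166 167
col 276 191 : 76 76 76 84 97 113 137 147 147 150 148 147 145 145 146 143 135 109 97 98 100 99 100 98 98 101 103 99 101 98 101 98 103 100 98 96 101
```

Request:
drive_tool:
  rows:
    - {"linear":[-0.4,-1,0],"twist":[0,0,0]}
    - {"linear":[-0.4,-1,2],"twist":[0,0,0]}
    - {"linear":[-0.4,-1,4],"twist":[0,0,0]}
    - {"linear":[-0.4,-1,5],"twist":[0,0,0]}
    - {"linear":[-0.4,-1,6],"twist":[0,0,0]}

```text
clock: 8.68
eef_pos: [569.3, -150.1, 230.5]
tcp_rot: [-0.031, 0.984, -0.006, 0.174]
ft_force: [-1.6, 0.0, 1.4]
opening: 0.298
finger_force: 53.8
```

```bash
cat > f.py <<'E'
import sys;from go import *
s=monitor.sense();e=np.array(S[sys.argv[1]][0]);zs=-tilt(*S[sys.argv[1]][1:]);T=pose(s);tip=(T@[0,0,LT,1])[:3]
print(round(s["clock"],2),"lat/gap tool",(T[:3,:3].T@(tip-e)).round(2),"axF",(s["ft_force"]@zs).round(1),"tilt",np.degrees(np.arccos(-T[:3,2]@zs)).round(1))
E
python3 f.py small
```

```text
8.68 lat/gap tool [ 0.08 -0.14 -0.21] axF 1.9 tilt 0.3
```

Request:
drive_tool:
  rows:
    - {"linear":[0,0,1],"twist":[0,0,0]}
    - {"linear":[0,0,2],"twist":[0,0,0]}
    - {"linear":[0,0,2],"twist":[0,0,0]}
    - {"linear":[0,0,2],"twist":[0,0,0]}
    - {"linear":[0,0,2],"twist":[0,0,0]}

```text
clock: 9.1
eef_pos: [570.0, -150.0, 228.9]
tcp_rot: [-0.031, 0.984, -0.006, 0.174]
ft_force: [-2.6, -0.1, 3.1]
opening: 0.301
finger_force: 54.0
```

Request:
drive_tool:
  rows:
    - {"linear":[0,0,0],"twist":[0,0,0]}
    - {"linear":[0,0,0],"twist":[0,0,0]}
    - {"linear":[0,0,0],"twist":[0,0,0]}
    - {"linear":[0,0,0],"twist":[0,0,0]}
    - {"linear":[0,0,0],"twist":[0,0,0]}

```text
clock: 9.52
eef_pos: [570.1, -150.0, 228.6]
tcp_rot: [-0.031, 0.984, -0.006, 0.174]
ft_force: [-2.4, 1.1, 2.5]
opening: 0.297
finger_force: 54.1
```

Request:
drive_tool:
  rows:
    - {"linear":[0,0,0],"twist":[0,0,0]}
    - {"linear":[0,0,0],"twist":[0,0,0]}
    - {"linear":[0,0,0],"twist":[0,0,0]}

```text
clock: 9.77
eef_pos: [570.1, -150.0, 228.6]
tcp_rot: [-0.031, 0.984, -0.006, 0.174]
ft_force: [-2.6, 1.2, 2.9]
opening: 0.296
finger_force: 54.1
```

```bash
python3 f.py small
```

```text
9.77 lat/gap tool [ 0.16 -0.06  1.86] axF 3.5 tilt 0.3
```

Request:
drive_tool:
  rows:
    - {"linear":[0,0,-2],"twist":[0,0,0]}
    - {"linear":[0,0,-6],"twist":[0,0,0]}
    - {"linear":[0,0,-14],"twist":[0,0,0]}
    - {"linear":[0,0,-24],"twist":[0,0,0]}
    - {"linear":[0,0,-30],"twist":[0,0,0]}

```text
clock: 10.18
eef_pos: [559.8, -152.0, 258.0]
tcp_rot: [-0.031, 0.984, -0.006, 0.174]
ft_force: [0.2, -0.6, -0.5]
opening: 0.301
finger_force: 53.4
```

```bash
python3 - <<'E'
from go import *
T=pose(monitor.sense());print(T[:3,3])
plan(T,stud("medium",20),lim=150)
E
```

```text
[ 559.76627863 -152.01503518  257.97810154]
  lin [-1.6, -103.1, 10.0] tw [-7.7, 1.87, -3.13]
  lin [3.9, -103.5, -3.9] tw [-7.7, 1.87, -3.13]
--
```

Request:
drive_tool:
  rows:
    - {"linear":[0,-25,0],"twist":[-1.8,0.4,-0.7]}
    - {"linear":[0,-60,3],"twist":[-4.5,1.1,-1.8]}
    - {"linear":[-1.6,-90,7],"twist":[-6.7,1.6,-2.7]}
    - {"linear":[-1.6,-103,10],"twist":[-7.7,1.87,-3.1]}

```text
clock: 10.52
eef_pos: [561.3, -44.9, 254.4]
tcp_rot: [0.039, 0.981, 0.01, 0.191]
ft_force: [0.1, 0.1, -1.2]
opening: 0.297
finger_force: 53.3
```

Request:
drive_tool:
  rows:
    - {"linear":[0,-30,0],"twist":[-2,0.4,-0.8]}
    - {"linear":[1,-60,-1],"twist":[-4.5,1.1,-1.8]}
    - {"linear":[3,-90,-3],"twist":[-6.7,1.6,-2.7]}
    - {"linear":[4,-103.5,-4],"twist":[-7.7,1.87,-3.1]}
    - {"linear":[4,-103.5,-4],"twist":[-7.7,1.87,-3.1]}

```text
clock: 10.93
eef_pos: [563.4, 59.4, 250.1]
tcp_rot: [0.109, 0.972, 0.026, 0.205]
ft_force: [-0.5, -0.7, -1.7]
opening: 0.293
finger_force: 53.4
```

Request:
drive_tool:
  rows:
    - {"linear":[0,0,6],"twist":[0,0,0]}
    - {"linear":[0,0,12],"twist":[0,0,0]}
    - {"linear":[0,0,13],"twist":[0,0,0]}
    - {"linear":[0,0,13],"twist":[0,0,0]}
    - {"linear":[0,0,13],"twist":[0,0,0]}

```text
clock: 11.35
eef_pos: [569.0, 51.1, 238.0]
tcp_rot: [0.111, 0.972, 0.022, 0.204]
ft_force: [0.4, 0.2, -1.4]
opening: 0.297
finger_force: 53.3
```

```bash
python3 w.py w9 medium
```

```text
11.35 lat/gap tool [-1.   0.9 -5.4] axF -1.4 tilt 0.1 tip px [277.7 210.6] stud px [276.6 207.4]
11.4 lat/gap tool [-0.7  0.7 -5.7] axF -1.7 tilt 0.1 tip px [277.7 210.6] stud px [276.8 207.6]
11.45 lat/gap tool [-0.5  0.5 -5.9] axF -1.3 tilt 0.1 tip px [277.7 210.6] stud px [277.  207.8]
192 259 : 186 160 105 45 53 66 76 78 78 76 82 74 76 74 77 75 76 78 74 78 74 78 76 72 73 75 77 75 76 77 71 63 52 55 95 157 175
196 259 : 127 52 60 73 73 72 73 77 76 75 85 91 99 111 122 128 142 144 144 140 136 133 131 125 114 106 90 82 77 74 78 75 74 78 68 74 152
200 259 : 79 74 76 76 81 76 73 81 107 134 145 144 145 148 148 146 150 147 148 149 147 144 147 145 146 148 150 144 124 100 74 73 75 73 71 67 86
204 259 : 73 73 74 74 71 77 118 145 148 147 148 147 149 147 146 146 146 146 150 146 149 148 147 146 144 144 143 144 141 144 117 86 71 75 75 72 84
208 259 : 77 73 76 60 52 102 139 146 144 146 147 146 147 144 145 138 119 111 103 108 110 114 118 135 145 146 146 145 146 145 146 114 83 75 75 76 93
212 259 : 97 83 78 76 74 72 91 130 144 145 143 142 112 89 80 80 93 102 102 110 112 108 101 103 123 139 144 145 146 143 107 73 76 74 91 132 163
216 259 : 147 127 100 82 77 55 42 41 69 103 122 103 82 82 85 87 93 100 106 106 109 107 107 105 103 112 128 112 83 74 73 73 98 140 165 170 166
220 259 : 175 175 176 162 146 123 105 92 77 51 51 45 55 65 85 90 96 97 104 107 105 109 110 107 101 96 104 127 150 168 174 172 173 171 169 170 168
col 277 190 : 75 75 74 89 106 128 144 145 147 148 148 146 145 147 150 147 138 124 103 104 103 103 102 105 103 106 106 104 106 104 104 102 106 103 106 110 108
```

Request:
drive_tool:
  rows:
    - {"linear":[0.5,-0.5,1],"twist":[0,0,0]}
    - {"linear":[0.5,-0.5,3],"twist":[0,0,0]}
    - {"linear":[0.5,-0.5,5],"twist":[0,0,0]}
    - {"linear":[0.5,-0.5,6],"twist":[0,0,0]}
    - {"linear":[0.5,-0.5,6],"twist":[0,0,0]}

```text
clock: 11.92
eef_pos: [572.0, 51.9, 233.4]
tcp_rot: [0.111, 0.972, 0.023, 0.205]
ft_force: [-0.2, 0.6, 1.6]
opening: 0.3
finger_force: 53.7
```

```bash
python3 f.py medium
```

```text
11.92 lat/gap tool [ 0.24 -0.98 -0.23] axF 1.7 tilt 0.1
```

Request:
drive_tool:
  rows:
    - {"linear":[0,0,1],"twist":[0,0,0]}
    - {"linear":[0,0,2],"twist":[0,0,0]}
    - {"linear":[0,0,2],"twist":[0,0,0]}
    - {"linear":[0,0,2],"twist":[0,0,0]}
    - {"linear":[0,0,2],"twist":[0,0,0]}

```text
clock: 12.33
eef_pos: [572.8, 51.6, 231.8]
tcp_rot: [0.111, 0.972, 0.023, 0.205]
ft_force: [-2.1, 0.4, 2.4]
opening: 0.295
finger_force: 53.8
```

Request:
drive_tool:
  rows:
    - {"linear":[0,0,0],"twist":[0,0,0]}
    - {"linear":[0,0,0],"twist":[0,0,0]}
    - {"linear":[0,0,0],"twist":[0,0,0]}
    - {"linear":[0,0,0],"twist":[0,0,0]}
    - {"linear":[0,0,0],"twist":[0,0,0]}

```text
clock: 12.75
eef_pos: [572.8, 51.5, 231.5]
tcp_rot: [0.111, 0.972, 0.023, 0.205]
ft_force: [-2.7, 1.5, 2.7]
opening: 0.301
finger_force: 53.8
```

Request:
drive_tool:
  rows:
    - {"linear":[0,0,0],"twist":[0,0,0]}
    - {"linear":[0,0,0],"twist":[0,0,0]}
    - {"linear":[0,0,0],"twist":[0,0,0]}

```text
clock: 13.0
eef_pos: [572.8, 51.5, 231.5]
tcp_rot: [0.111, 0.972, 0.023, 0.205]
ft_force: [-2.2, 0.8, 3.4]
opening: 0.299
finger_force: 53.8
```

```bash
python3 f.py medium
```

```text
13.0 lat/gap tool [ 0.15 -1.    1.92] axF 4.1 tilt 0.1
```

Request:
drive_tool:
  rows:
    - {"linear":[0,0,-2],"twist":[0,0,0]}
    - {"linear":[0,0,-6],"twist":[0,0,0]}
    - {"linear":[0,0,-14],"twist":[0,0,0]}
    - {"linear":[0,0,-24],"twist":[0,0,0]}
    - {"linear":[0,0,-35],"twist":[0,0,0]}

```text
clock: 13.42
eef_pos: [557.8, 58.7, 262.3]
tcp_rot: [0.111, 0.972, 0.023, 0.204]
ft_force: [0.1, 0.2, -0.7]
opening: 0.299
finger_force: 53.5
```

```bash
python3 - <<'E'
from go import *
T=pose(monitor.sense());print(T[:3,3])
plan(T,stud("large",22),lim=150)
E
```

```text
[557.83840049  58.67363574 262.29449967]
  lin [-9.4, -144.4, -35.8] tw [0.54, 8.25, 0.27]
--
```

Request:
drive_tool:
  rows:
    - {"linear":[-3,-30,-8],"twist":[0.1,1.7,0]}
    - {"linear":[-6,-70,-18],"twist":[0.3,4,0.1]}
    - {"linear":[-8,-110,-28],"twist":[0.4,6.5,0.2]}
    - {"linear":[-9,-135,-34],"twist":[0.5,7.8,0.27]}
    - {"linear":[-9.4,-144.4,-35.8],"twist":[0.5,8.25,0.27]}

```text
clock: 13.83
eef_pos: [534.1, 209.6, 258.7]
tcp_rot: [0.102, 0.955, 0.032, 0.275]
ft_force: [0.8, 0.7, -2.1]
opening: 0.3
finger_force: 53.4
```

Request:
drive_tool:
  rows:
    - {"linear":[0,0,5],"twist":[0,0,0]}
    - {"linear":[0,0,10],"twist":[0,0,0]}
    - {"linear":[0,0,14],"twist":[0,0,0]}
    - {"linear":[0,0,14],"twist":[0,0,0]}
    - {"linear":[0,0,14],"twist":[0,0,0]}

```text
clock: 14.25
eef_pos: [543.4, 201.7, 246.3]
tcp_rot: [0.105, 0.956, 0.028, 0.274]
ft_force: [0.2, 0.6, -0.7]
opening: 0.295
finger_force: 53.4
```

Request:
drive_tool:
  rows:
    - {"linear":[0,0,0],"twist":[0,0,0]}
    - {"linear":[0,0,0],"twist":[0,0,0]}
    - {"linear":[0,0,0],"twist":[0,0,0]}

```text
clock: 14.5
eef_pos: [543.3, 202.9, 247.1]
tcp_rot: [0.104, 0.956, 0.029, 0.275]
ft_force: [-0.1, 1.2, -1.2]
opening: 0.3
finger_force: 53.4
```

```bash
python3 w.py w10 large
```

```text
14.5 lat/gap tool [ 1.4  0.7 -7.9] axF -0.7 tilt 0.1 tip px [277.7 210.6] stud px [276.9 209.1]
14.55 lat/gap tool [ 1.3  0.5 -7.9] axF -0.9 tilt 0.1 tip px [277.7 210.6] stud px [277.1 209. ]
14.6 lat/gap tool [ 1.2  0.4 -7.9] axF -0.9 tilt 0.1 tip px [277.7 210.6] stud px [277.3 208.9]
193 259 : 186 181 138 70 43 54 64 71 79 77 71 73 70 71 74 71 79 79 79 79 77 71 72 68 75 76 72 76 72 76 76 70 63 54 53 122 165
197 259 : 169 111 56 63 72 68 70 73 71 71 85 96 102 101 108 108 111 119 121 117 113 117 113 115 115 110 104 89 77 73 77 70 77 73 68 72 142
201 259 : 146 73 71 71 74 71 74 73 84 98 122 139 141 142 140 138 141 141 141 142 144 139 142 141 140 141 139 129 116 98 80 72 72 71 71 73 93
205 259 : 126 76 69 72 69 71 81 114 138 141 141 142 143 143 141 141 142 142 139 142 141 141 139 140 139 139 137 139 139 139 120 86 76 75 70 71 74
209 259 : 93 78 72 72 53 49 106 137 137 142 139 140 139 141 137 120 103 101 113 116 119 115 117 125 133 139 139 143 141 141 140 119 82 69 70 72 85
213 259 : 155 101 84 73 61 38 71 124 140 142 140 139 127 100 87 92 97 107 114 114 116 116 113 108 120 133 139 141 141 141 132 101 73 68 90 147 174
217 259 : 181 183 149 108 90 72 58 41 67 114 133 138 109 80 89 93 100 106 112 116 116 115 113 107 108 111 131 138 121 91 71 94 138 168 176 173 175
221 259 : 189 187 171 155 127 103 96 100 98 93 78 61 58 77 90 101 103 109 116 115 120 114 112 109 106 95 85 88 102 157 174 173 175 174 175 173 174
col 277 191 : 73 69 79 98 112 112 121 133 143 143 141 141 140 143 139 138 124 112 113 110 109 111 114 113 111 112 112 115 112 112 116 114 115 112 114 113 111
```

Request:
drive_tool:
  rows:
    - {"linear":[-0.8,0,2],"twist":[0,0,0]}
    - {"linear":[-1.6,0,4],"twist":[0,0,0]}
    - {"linear":[-1.6,0,6],"twist":[0,0,0]}
    - {"linear":[-1.6,0,7.5],"twist":[0,0,0]}
    - {"linear":[-1.6,0,7.5],"twist":[0,0,0]}

```text
clock: 15.07
eef_pos: [545.5, 201.8, 239.7]
tcp_rot: [0.104, 0.956, 0.03, 0.274]
ft_force: [-2.7, 0.5, 1.2]
opening: 0.3
finger_force: 53.7
```

```bash
python3 f.py large
```

```text
15.07 lat/gap tool [-0.73  0.06 -0.35] axF 2.5 tilt 0.1
```

Request:
drive_tool:
  rows:
    - {"linear":[0,0,1],"twist":[0,0,0]}
    - {"linear":[0,0,1.8],"twist":[0,0,0]}
    - {"linear":[0,0,1.8],"twist":[0,0,0]}
    - {"linear":[0,0,1.8],"twist":[0,0,0]}
    - {"linear":[0,0,1.8],"twist":[0,0,0]}

```text
clock: 15.48
eef_pos: [546.5, 201.5, 238.4]
tcp_rot: [0.104, 0.956, 0.03, 0.274]
ft_force: [-4.5, 1.6, 1.3]
opening: 0.299
finger_force: 53.9
```

Request:
drive_tool:
  rows:
    - {"linear":[0,0,0],"twist":[0,0,0]}
    - {"linear":[0,0,0],"twist":[0,0,0]}
    - {"linear":[0,0,0],"twist":[0,0,0]}
    - {"linear":[0,0,0],"twist":[0,0,0]}
    - {"linear":[0,0,0],"twist":[0,0,0]}

```text
clock: 15.9
eef_pos: [546.6, 201.5, 238.3]
tcp_rot: [0.104, 0.956, 0.03, 0.274]
ft_force: [-3.8, 1.9, 1.4]
opening: 0.3
finger_force: 53.9
```

Request:
drive_tool:
  rows:
    - {"linear":[0,0,0],"twist":[0,0,0]}
    - {"linear":[0,0,0],"twist":[0,0,0]}
    - {"linear":[0,0,0],"twist":[0,0,0]}

```text
clock: 16.15
eef_pos: [546.6, 201.5, 238.3]
tcp_rot: [0.104, 0.956, 0.03, 0.274]
ft_force: [-3.9, 0.6, 2.0]
opening: 0.302
finger_force: 54.0
```

```bash
python3 f.py large
```

```text
16.15 lat/gap tool [-0.54  0.13  1.48] axF 3.8 tilt 0.1
```

Request:
drive_tool:
  rows:
    - {"linear":[0,0,-2],"twist":[0,0,0]}
    - {"linear":[0,0,-6],"twist":[0,0,0]}
    - {"linear":[0,0,-14],"twist":[0,0,0]}
    - {"linear":[0,0,-24],"twist":[0,0,0]}
    - {"linear":[0,0,-35],"twist":[0,0,0]}

```text
clock: 16.57
eef_pos: [527.6, 207.7, 267.5]
tcp_rot: [0.104, 0.956, 0.03, 0.274]
ft_force: [0.3, 0.2, -1.3]
opening: 0.293
finger_force: 53.4
```

```bash
python3 - <<'E'
from go import *
T=pose(monitor.sense());print(T[:3,3])
plan(T,tgt((414.9,273.6,270)),lim=110,rl=20)
E
```

```text
[527.63130707 207.72211967 267.49769853]
  lin [-43.4, -31.9, -36.9] tw [6.06, -15.94, 1.72]
  lin [-52.4, -33.4, -20.0] tw [6.06, -15.94, 1.72]
--
```

Request:
drive_tool:
  rows:
    - {"linear":[-14,-10,-14],"twist":[2,-5.3,0.5]}
    - {"linear":[-28,-20,-26],"twist":[4,-10.6,1.1]}
    - {"linear":[-43.4,-31.9,-36.9],"twist":[6.06,-15.94,1.72]}
    - {"linear":[-43.4,-31.9,-36.9],"twist":[6.06,-15.94,1.72]}

```text
clock: 16.9
eef_pos: [471.9, 242.2, 271.4]
tcp_rot: [0.051, 0.989, 0.015, 0.14]
ft_force: [0.4, 0.1, -0.9]
opening: 0.294
finger_force: 53.4
```

Request:
drive_tool:
  rows:
    - {"linear":[-18,-11,-8],"twist":[2,-5.3,0.5]}
    - {"linear":[-35,-22,-14],"twist":[4,-10.6,1.1]}
    - {"linear":[-52.4,-33.4,-20],"twist":[6.06,-15.94,1.72]}
    - {"linear":[-52.4,-33.4,-20],"twist":[6.06,-15.94,1.72]}
    - {"linear":[-52.4,-33.4,-20],"twist":[6.06,-15.94,1.72]}

```text
clock: 17.32
eef_pos: [416.5, 272.9, 269.5]
tcp_rot: [0.001, 1.0, -0.0, 0.002]
ft_force: [1.3, -0.6, -1.9]
opening: 0.299
finger_force: 53.4
```

Request:
drive_tool:
  rows:
    - {"linear":[0,0,10],"twist":[0,0,0]}
    - {"linear":[0,0,20],"twist":[0,0,0]}
    - {"linear":[0,0,30],"twist":[0,0,0]}
    - {"linear":[0,0,30],"twist":[0,0,0]}
    - {"linear":[0,0,30],"twist":[0,0,0]}

```text
clock: 17.73
eef_pos: [414.6, 273.2, 237.9]
tcp_rot: [0.001, 1.0, 0.0, -0.001]
ft_force: [0.3, 0.7, -1.8]
opening: 0.3
finger_force: 53.3
```

```bash
python3 snap.py w11; python3 - <<'E'
from go import *
s=monitor.sense();T=pose(s);k=pickle.load(open("w11.pkl","rb"))
plan(T,tgt((414.9,274,225)))
tip=(T@[0,0,LT,1])[:3];print("tip",tip,proj(k,tip,True)[0].round(1),"hole px",proj(k,[(414.9,273.4,100),(414.9,283.4,100),(414.9,263.4,100),(424.9,273.4,100)],True).round(1).tolist())
u=proj(k,(414.9,273.4,100),True)[0].round().astype(int)
g=cv2.imread("pics/w11.png").astype(float).mean(2).astype(int)
for r_ in range(u[1]-16,u[1]+10,2): print(r_,u[0]-18,":"," ".join("%d"%v for v in g[r_,u[0]-18:u[0]+19]))
E
```

```text
17.7833 [415.1 273.4 238.9] [[1.0, 0.0, -0.0], [0.0, -1.0, -0.0], [-0.0, 0.0, -1.0]] [-0.001 -0.006 -0.026  0.003  0.003  0.001]
  lin [-0.2, -0.6, 13.9] tw [0.02, 0.01, 0.01]
--
tip [415.05684435 273.38578556 116.01363441] [277.2 210. ] hole px [[277.1, 204.2], [265.5, 204.2], [288.7, 204.2], [277.1, 193.0]]
188 259 : 89 85 84 86 87 90 84 85 88 83 87 84 88 88 88 85 86 86 86 84 83 86 83 85 85 86 82 84 83 85 85 85 88 86 86 82 88
190 259 : 86 83 86 86 82 88 84 89 84 83 87 88 83 85 86 82 85 82 85 85 87 84 88 81 85 84 85 84 84 84 84 84 84 85 85 84 88
192 259 : 85 84 86 87 89 87 83 85 86 84 84 84 82 83 86 86 76 79 79 80 81 82 84 78 83 84 86 85 84 88 89 86 88 87 92 89 87
194 259 : 89 84 83 85 82 82 81 85 81 80 83 82 89 87 82 86 85 88 87 84 84 85 80 84 84 84 83 88 90 88 87 88 88 88 87 86 88
196 259 : 84 80 83 85 86 85 90 84 81 85 86 86 89 86 81 87 87 84 83 82 88 82 86 81 85 84 81 82 83 85 85 85 86 85 86 86 88
198 259 : 90 87 89 88 88 89 83 84 80 87 86 84 84 81 85 82 84 85 83 86 84 83 83 83 84 84 84 84 82 81 87 82 88 88 87 86 84
200 259 : 85 86 86 86 87 86 79 80 88 85 88 85 81 90 81 83 88 80 86 78 85 87 84 84 88 86 86 86 86 82 85 87 89 87 85 86 82
202 259 : 84 84 85 84 84 82 83 83 87 86 83 85 83 85 85 86 85 86 87 85 87 90 88 87 87 88 87 89 92 85 77 80 86 84 84 85 84
204 259 : 88 87 89 87 87 82 78 84 87 84 84 90 89 89 89 87 89 88 84 86 86 91 85 85 84 88 84 85 84 79 85 81 87 85 87 86 85
206 259 : 82 86 86 86 86 82 77 77 84 86 87 88 85 87 88 85 83 81 89 84 82 85 84 86 85 82 87 83 79 74 78 81 85 83 84 82 84
208 259 : 86 84 86 85 84 83 80 73 76 85 86 86 83 83 85 79 78 77 73 74 77 79 76 81 83 87 83 79 76 78 79 86 84 86 84 81 88
210 259 : 88 86 85 84 85 87 79 80 75 74 76 81 85 87 85 77 69 76 79 76 80 72 77 80 84 84 75 72 83 86 87 90 83 88 90 90 88
212 259 : 86 85 86 87 83 88 85 84 82 78 82 81 78 80 79 75 69 71 76 77 74 78 78 73 72 77 75 83 82 84 88 87 86 80 83 84 86
```

Request:
drive_tool:
  rows:
    - {"linear":[0,0,10],"twist":[0,0,0]}
    - {"linear":[0,0,25],"twist":[0,0,0]}
    - {"linear":[0,0,45],"twist":[0,0,0]}
    - {"linear":[0,0,65],"twist":[0,0,0]}
    - {"linear":[0,0,80],"twist":[0,0,0]}

```text
clock: 18.2
eef_pos: [415.0, 273.5, 157.8]
tcp_rot: [0.0, 1.0, 0.0, -0.0]
ft_force: [0.9, -0.2, -1.3]
opening: 0.3
finger_force: 53.3
```

Request:
drive_tool:
  rows:
    - {"linear":[0,0,7],"twist":[0,0,0]}
    - {"linear":[0,0,12],"twist":[0,0,0]}
    - {"linear":[0,0,15],"twist":[0,0,0]}
    - {"linear":[0,0,15],"twist":[0,0,0]}
    - {"linear":[0,0,15],"twist":[0,0,0]}

```text
clock: 18.62
eef_pos: [415.9, 274.0, 145.6]
tcp_rot: [-0.001, 1.0, 0.0, 0.001]
ft_force: [0.2, 0.1, -1.7]
opening: 0.296
finger_force: 53.3
```

Request:
drive_tool:
  rows:
    - {"linear":[0,0,1],"twist":[0,0,0]}
    - {"linear":[0,0,2],"twist":[0,0,0]}
    - {"linear":[0,0,3],"twist":[0,0,0]}
    - {"linear":[0,0,3],"twist":[0,0,0]}
    - {"linear":[0,0,3],"twist":[0,0,0]}

```text
clock: 19.03
eef_pos: [415.4, 273.7, 141.7]
tcp_rot: [-0.0, 1.0, 0.0, 0.0]
ft_force: [-0.1, 0.6, -1.8]
opening: 0.296
finger_force: 53.3
```

Request:
drive_tool:
  rows:
    - {"linear":[0,0,0.6],"twist":[0,0,0]}
    - {"linear":[0,0,1],"twist":[0,0,0]}
    - {"linear":[0,0,1],"twist":[0,0,0]}

```text
clock: 19.28
eef_pos: [415.4, 273.7, 140.9]
tcp_rot: [-0.0, 1.0, 0.0, 0.0]
ft_force: [-0.3, -0.8, -0.4]
opening: 0.298
finger_force: 53.6
```

Request:
drive_tool:
  rows:
    - {"linear":[0,0,0],"twist":[0,0,0]}
    - {"linear":[0,0,0],"twist":[0,0,0]}
    - {"linear":[0,0,0],"twist":[0,0,0]}
    - {"linear":[0,0,0],"twist":[0,0,0]}
    - {"linear":[0,0,0],"twist":[0,0,0]}
  gripper: 0.75

```text
clock: 19.7
eef_pos: [415.4, 273.7, 140.7]
tcp_rot: [-0.0, 1.0, 0.0, 0.0]
ft_force: [0.2, 0.4, 0.0]
opening: 0.748
finger_force: 0.0
```

Request:
drive_tool:
  rows:
    - {"linear":[0,0,-10],"twist":[0,0,0]}
    - {"linear":[0,0,-40],"twist":[0,0,0]}
    - {"linear":[0,0,-80],"twist":[0,0,0]}
    - {"linear":[0,0,-110],"twist":[0,0,0]}
    - {"linear":[0,0,-120],"twist":[0,0,0]}

```text
clock: 20.12
eef_pos: [417.1, 274.6, 267.8]
tcp_rot: [-0.003, 1.0, 0.0, 0.005]
ft_force: [0.9, 1.0, 0.3]
opening: 0.75
finger_force: 0.0
```

```bash
python3 snap.py w12; python3 - <<'E'
from go import *
from workcell import nets
k=pickle.load(open("w12.pkl","rb"))
for a in nets.silhouettes("wrist","probe")[:2]:
    m=a["region"];y,x=np.nonzero(m);print(a["score"],a["extent"]); 
    for r_ in range(y.min(),y.max(),5): xx=x[y==r_];print(r_,xx.min(),xx.max(),end="; ")
print("\npred handle top",proj(k,[(414.9+a,273.4+b,170) for a in(13,-13) for b in (13,-13)],True).round(0).tolist())
T=pose(monitor.sense());plan(T,tgt((425,-250,270)),lim=150)
E
```

```text
20.1667 [417.3 274.7 267.7] [[1.0, 0.0, 0.011], [0.0, -1.0, 0.006], [0.011, -0.006, -1.0]] [-0.001  0.021  0.084  0.002 -0.057 -0.001]
0.84 [259.4, 180.9, 301.0, 238.8]
180 276 281; 185 265 291; 190 261 295; 195 260 298; 200 259 298; 205 260 297; 210 262 294; 215 262 294; 220 262 295; 225 262 295; 230 262 294; 235 263 294; 
pred handle top [[262.0, 209.0], [298.0, 209.0], [263.0, 241.0], [297.0, 241.0]]
  lin [2.1, 131.1, -1.9] tw [-0.06, -0.1, 0.0]
  lin [2.1, 131.1, -1.7] tw [-0.06, -0.1, 0.0]
  lin [2.1, 131.1, -1.6] tw [-0.06, -0.1, 0.0]
  lin [2.1, 131.1, -1.5] tw [-0.06, -0.1, 0.0]
--
```

The probe is hanging in the stand where it was predicted. Next is the cock.

Request:
drive_tool:
  rows:
    - {"linear":[0,30,0],"twist":[0,0,0]}
    - {"linear":[1,70,-1],"twist":[0,0,0]}
    - {"linear":[2,105,-2],"twist":[0,0,0]}
    - {"linear":[2,131,-2],"twist":[0,0,0]}

```text
clock: 20.55
eef_pos: [416.3, 140.4, 260.4]
tcp_rot: [0.001, 1.0, -0.0, -0.002]
ft_force: [-0.3, -0.3, 0.1]
opening: 0.746
finger_force: 0.0
```

Request:
drive_tool:
  rows:
    - {"linear":[0,40,0],"twist":[0,0,0]}
    - {"linear":[1,80,-1],"twist":[0,0,0]}
    - {"linear":[2,115,-2],"twist":[0,0,0]}
    - {"linear":[2,131,-2],"twist":[0,0,0]}

```text
clock: 20.88
eef_pos: [418.3, 8.3, 262.3]
tcp_rot: [0.0, 1.0, -0.002, -0.002]
ft_force: [0.6, -0.5, 0.4]
opening: 0.748
finger_force: 0.0
```

Request:
drive_tool:
  rows:
    - {"linear":[0,40,0],"twist":[0,0,0]}
    - {"linear":[1,80,-1],"twist":[0,0,0]}
    - {"linear":[2,115,-2],"twist":[0,0,0]}
    - {"linear":[2,131,-2],"twist":[0,0,0]}

```text
clock: 21.22
eef_pos: [420.3, -122.6, 264.0]
tcp_rot: [-0.0, 1.0, -0.002, -0.002]
ft_force: [0.3, -0.3, -0.1]
opening: 0.75
finger_force: 0.0
```

Request:
drive_tool:
  rows:
    - {"linear":[0,40,0],"twist":[0,0,0]}
    - {"linear":[1,80,-1],"twist":[0,0,0]}
    - {"linear":[2,115,-2],"twist":[0,0,0]}
    - {"linear":[2,131,-2],"twist":[0,0,0]}
    - {"linear":[2,131,-2],"twist":[0,0,0]}

```text
clock: 21.63
eef_pos: [422.2, -253.2, 265.2]
tcp_rot: [-0.001, 1.0, -0.002, -0.002]
ft_force: [-0.2, 0.5, 0.4]
opening: 0.752
finger_force: 0.0
```

Request:
drive_tool:
  rows:
    - {"linear":[0,0,0],"twist":[0,0,0]}
    - {"linear":[0,0,0],"twist":[0,0,0]}

```text
clock: 21.8
eef_pos: [423.0, -249.4, 266.9]
tcp_rot: [-0.001, 1.0, 0.0, -0.001]
ft_force: [1.1, -0.2, 0.3]
opening: 0.749
finger_force: 0.0
```

```bash
python3 snap.py w13; python3 - <<'E'
from h import *
import pickle
k=pickle.load(open("w13.pkl","rb"));im=cv2.imread("pics/w13.png")
q=proj(k,[(430,-235,102),(527,-271,102)],True);print(q.round(0));c=q.mean(0).astype(int)
x0,y0=max(c[0]-100,0),max(c[1]-75,0);print(x0,y0)
cv2.imwrite("pics/w13c.png",np.clip(cv2.resize(im[y0:y0+150,x0:x0+200],None,fx=4,fy=4,interpolation=cv2.INTER_CUBIC).astype(float)*1.3,0,255).astype(np.uint8))
E
```

```text
21.85 [ 423.2 -249.1  267.4] [[1.0, 0.001, -0.001], [0.001, -1.0, 0.002], [-0.001, -0.002, -1.0]] [ 0.013 -0.012 -0.008  0.001 -0.001 -0.   ]
[[263. 189.]
 [303.  83.]]
182 60
```

View pics/w13c.png

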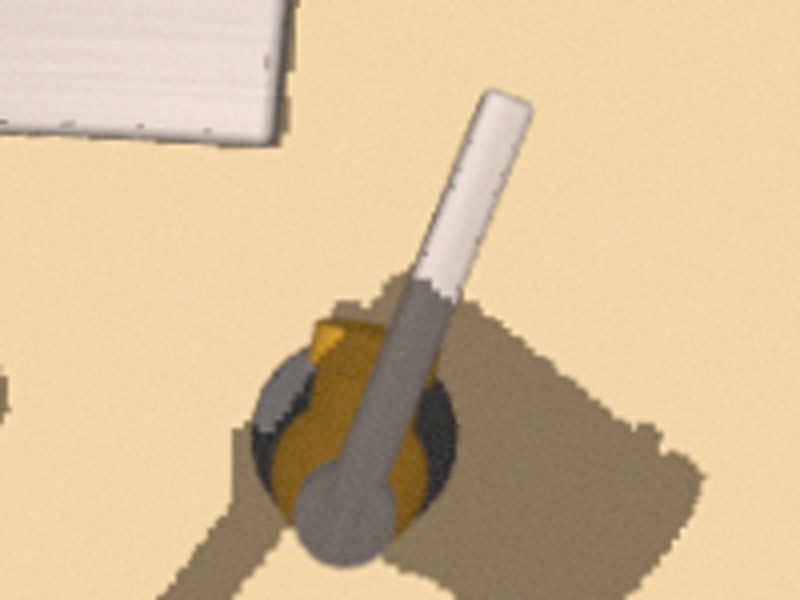

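The last picture shows the lever from its boss at (345,515) to its end at (508,97), and the brass outlet below it pointing nearly the same way, ending at about (375,335). So the cock is close to fully open, and I'll measure the outlet's azimuth from its brass pixels.

```bash
python3 - <<'E'
from h import *
import pickle
k=pickle.load(open("w13.pkl","rb"));im=cv2.imread("pics/w13.png");h=cv2.cvtColor(im,cv2.COLOR_BGR2HSV)
m=((h[...,1]>170)&(h[...,0]>8)&(h[...,0]<32))
x0,y0=182+55,60+70
sub=m[y0:y0+75,x0:x0+70]
for r_ in range(5,70,2): print(y0+r_,"".join("#" if v else "." for v in sub[r_]))
# lever azimuth from its outline (bright/gray): boss centre and end, crop coords
P=lambda X,Y,z:onz(k,(182+(X+.5)/4-.5,60+(Y+.5)/4-.5),z,True)
a=P(345,515,102);e1,e2=P(487,92,102),P(531,106,102);d=(e1+e2)/2-a
print("boss",a.round(1),"end",((e1+e2)/2).round(1),np.linalg.norm(d).round(1),"az",np.degrees(np.arctan2(d[1],d[0])).round(1), "endedge az", (np.degrees(np.arctan2(*(e1-e2)[[1,0]]))-90).round(1))
# lever side edges: left edge (413,278)->(485,95)
l=P(413,278,102)-P(485,95,102);print("edge az",np.degrees(np.arctan2(-l[1],-l[0])).round(1))
for n in ("w1","w2"):
    kk=pickle.load(open(n+".pkl","rb"));i2=cv2.imread(f"pics/{n}.png");h2=cv2.cvtColor(i2,cv2.COLOR_BGR2HSV);m2=((h2[...,1]>170)&(h2[...,0]>8)&(h2[...,0]<32))
    u=proj(kk,(450,-240,70),True)[0].astype(int);print(n,u)
    for r_ in range(u[1]-30,u[1]+35,2): print(r_,u[0]-35,"".join("#" if v else "." for v in m2[r_,u[0]-35:u[0]+35]))
E
```

```text
135 ......................................................................
137 ......................................................................
139 ......................................................................
141 .........................#############................................
143 ........................#################.............................
145 ........................################..............................
147 .......................################...............................
149 .......................################...............................
151 .........................#############................................
153 .........................############................#................
155 .........................#.#########................#.................
157 ........................############..................................
159 ........................###########...................................
161 .......................###########....................................
163 ......................###########.............
[... 6015 characters left out ...]
............#####################...................................
275 450 ...............###################....................................
277 450 ................##################....................................
279 450 .................#################....................................
281 450 ....................###############...................................
283 450 ......................###########.....................................
285 450 ......................................................................
287 450 ......................................................................
289 450 ......................................................................
```

```bash
python3 - <<'E'
from h import *
import pickle
K={n:pickle.load(open(n+".pkl","rb")) for n in ("w1","w2","w13")}
TL=dict(w1=(357.5,241),w2=(473.5,239),w13=(261.5,140.5));TR=dict(w1=(381,247),w2=(495.5,243.5),w13=(291,146.5))
a=tri([ray(K[n],TL[n],True) for n in K]);b=tri([ray(K[n],TR[n],True) for n in K])
B=tri([ray(K["w2"],(495.9,277.6),True),ray(K["w13"],(268,188.6),True)])
E=tri([ray(K["w2"],(435+351/4-.4,180+64/4-.4),True),ray(K["w13"],(182+509/4-.4,60+98/4-.4),True)])
az=lambda v:np.degrees(np.arctan2(v[1],v[0])).round(1)
print("TL",a.round(1),"TR",b.round(1),"boss",B.round(1),"leverend",E.round(1),"az lever",az(E-B),"outlet",az((a+b)/2-B),"edge",az(a-b)-90)
for n in K:
    for z in (60,75): 
        p,q=onz(K[n],TL[n],z,True),onz(K[n],TR[n],z,True);print(n,z,"edge",az(p-q)-90,"mid",az((p+q)/2-B), np.linalg.norm(p-q).round(1))
from workcell import monitor
print(monitor.sense()["eef_pos"])
E
```

```text
TL [ 469.2 -232.3   50.5] TR [ 463.9 -261.4   61.2] boss [ 428.4 -239.9   97.9] leverend [ 527.  -277.    95.6] az lever -20.6 outlet -10.4 edge -10.299999999999997
w1 60 edge -14.5 mid -7.5 29.6
w1 75 edge -14.5 mid -1.0 28.3
w2 60 edge -10.400000000000006 mid -6.9 39.1
w2 75 edge -10.400000000000006 mid 9.3 37.5
w13 60 edge -11.599999999999994 mid -11.2 31.1
w13 75 edge -11.599999999999994 mid -10.8 29.7
[ 423.17591671 -249.12019431  267.36719003]
```

```bash
cat > lev.py <<'E'
from h import *
from workcell import monitor
B=np.array([429.3,-239.8]);RG=80
def lv(az,z=90,r=RG): a=np.radians(az);return tgt((B[0]+r*np.cos(a),B[1]+r*np.sin(a),z),yaw=az)
def now():
    s=monitor.sense();T=pose(s);d=T[:2,3]-B
    print(round(s["clock"],2),T[:3,3].round(1),"pos az",np.degrees(np.arctan2(d[1],d[0])).round(1),"r",np.hypot(*d).round(1),"yaw",np.degrees(np.arctan2(T[1,0],T[0,0])).round(1),"F",s["ft_force"].round(1),"M",s["torque"].round(2));return T
E
python3 - <<'E'
from lev import *
T=now();plan(T,lv(-20.6,180),lv(-20.6,90),lim=150)
E
```

```text
21.85 [ 423.2 -249.1  267.4] pos az -123.3 r 11.2 yaw 0.1 F [-0.7  0.6  0. ] M [-0.01 -0.04  0.01]
  lin [81.1, 19.1, 87.2] tw [-0.11, 0.08, 20.68]
--
  lin [0.0, 0.0, 90.0] tw [0.0, 0.0, 0.0]
--
```

Request:
drive_tool:
  rows:
    - {"linear":[20,5,20],"twist":[0,0,5]}
    - {"linear":[45,11,45],"twist":[0,0,11]}
    - {"linear":[68,16,72],"twist":[0,0,17]}
    - {"linear":[81,19,87],"twist":[0,0,20.7]}
    - {"linear":[81,19,87],"twist":[0,0,20.7]}

```text
clock: 22.27
eef_pos: [504.5, -266.6, 175.8]
tcp_rot: [-0.002, 0.984, -0.179, -0.004]
ft_force: [-0.2, 0.4, -1.0]
opening: 0.751
finger_force: 0.0
```

Request:
drive_tool:
  rows:
    - {"linear":[0,0,0],"twist":[0,0,0]}
    - {"linear":[0,0,15],"twist":[0,0,0]}
    - {"linear":[0,0,30],"twist":[0,0,0]}
    - {"linear":[0,0,40],"twist":[0,0,0]}
    - {"linear":[0,0,40],"twist":[0,0,0]}

```text
clock: 22.68
eef_pos: [503.2, -268.3, 140.6]
tcp_rot: [-0.001, 0.984, -0.179, -0.001]
ft_force: [-0.4, 0.7, -0.3]
opening: 0.749
finger_force: 0.0
```

```bash
python3 snap.py w14; python3 - <<'E'
from lev import *
import pickle
T=now();plan(T,lv(-20.6,90))
k=pickle.load(open("w14.pkl","rb"));im=cv2.imread("pics/w14.png")
ax=lambda r_,w:proj(k,[(B[0]+r_*np.cos(a)-w*np.sin(a),B[1]+r_*np.sin(a)+w*np.cos(a),102) for a in [np.radians(-20.6)]],True)[0]
g=im.astype(int).mean(2).astype(int)
for r_ in (75,85,95): print(r_,"pred edges",ax(r_,6).round(1),ax(r_,-6).round(1)); c=ax(r_,0).round().astype(int); print(c[0]-20,":"," ".join("%d"%v for v in g[c[1],c[0]-20:c[0]+21]))
c=ax(105,0).round().astype(int);print("end pred",c," col:",c[1]-12," ".join("%d"%v for v in g[c[1]-12:c[1]+13,c[0]]))
E
```

```text
22.7333 [ 503.8 -268.7  141.7] [[0.936, -0.352, -0.0], [-0.352, -0.936, 0.001], [-0.0, -0.001, -1.0]] [-0.001 -0.008 -0.035  0.001  0.001  0.004]
22.73 [ 503.8 -268.7  141.7] pos az -21.2 r 79.9 yaw -20.6 F [ 0.9 -0.7  1. ] M [-0.04 -0.06  0.03]
  lin [0.1, -0.8, 51.7] tw [-0.04, 0.02, -0.03]
--
75 pred edges [266.9 263.4] [287.6 263.4]
257 : 53 48 67 63 48 46 46 43 45 46 48 74 85 89 90 89 90 86 90 90 87 87 88 87 88 86 87 88 88 83 81 60 47 43 42 76 84 89 85 84 74
85 pred edges [266.7 247.9] [287.8 247.9]
257 : 125 101 100 98 97 92 93 98 100 95 91 81 83 85 87 93 88 90 91 86 89 89 89 88 84 87 84 87 86 86 83 84 94 96 103 155 172 172 171 171 172
95 pred edges [266.5 231.6] [288.  231.6]
257 : 171 174 173 172 170 155 145 141 148 161 136 94 82 84 88 92 90 89 90 87 89 88 88 86 85 88 87 89 88 86 85 82 89 100 95 94 97 96 92 96 93
end pred [277 215]  col: 203 99 96 97 94 96 90 77 74 77 79 74 80 86 91 87 91 91 93 89 84 89 84 88 88 88
```

Request:
drive_tool:
  rows:
    - {"linear":[0,0,12],"twist":[0,0,0]}
    - {"linear":[0,0,28],"twist":[0,0,0]}
    - {"linear":[0,0,42],"twist":[0,0,0]}
    - {"linear":[0,0,51],"twist":[0,0,0]}
    - {"linear":[0,0,51],"twist":[0,0,0]}

```text
clock: 23.15
eef_pos: [503.3, -268.5, 88.2]
tcp_rot: [-0.001, 0.984, -0.18, -0.002]
ft_force: [-0.4, -0.1, -0.2]
opening: 0.75
finger_force: 0.0
```

Request:
drive_tool:
  rows:
    - {"linear":[0,0,0],"twist":[0,0,0]}
    - {"linear":[0,0,0],"twist":[0,0,0]}
    - {"linear":[0,0,0],"twist":[0,0,0]}
    - {"linear":[0,0,0],"twist":[0,0,0]}
    - {"linear":[0,0,0],"twist":[0,0,0]}
  gripper: 0
  force: 35

```text
clock: 23.57
eef_pos: [505.1, -269.6, 91.6]
tcp_rot: [0.0, 0.984, -0.18, 0.001]
ft_force: [0.2, -0.1, 1.3]
opening: 0.133
finger_force: 37.7
```

Request:
drive_tool:
  rows:
    - {"linear":[0,0,0],"twist":[0,0,0]}
    - {"linear":[0,0,0],"twist":[0,0,0]}
    - {"linear":[0,0,0],"twist":[0,0,0]}

```text
clock: 23.82
eef_pos: [505.1, -269.6, 91.5]
tcp_rot: [0.0, 0.984, -0.18, 0.001]
ft_force: [-0.0, -0.1, 4.3]
opening: 0.133
finger_force: 38.1
```

```bash
python3 - <<'E'
from lev import *
T=now();plan(T,lv(-17,T[2,3]),lv(-13,T[2,3]),dg=2)
E
```

```text
23.82 [ 505.1 -269.6   91.5] pos az -21.5 r 81.4 yaw -20.7 F [-0.  -0.1  4.3] M [ 0.07  0.08 -0.18]
  lin [-1.58, -6.26, -0.0] tw [-0.01, -0.13, -3.7]
--
  lin [-0.19, -5.58, 0.0] tw [0.0, 0.0, -4.0]
--
```

Request:
drive_tool:
  rows:
    - {"linear":[0,-1.9,0],"twist":[0,0,-1.3]}
    - {"linear":[-0.1,-3.7,0],"twist":[0,0,-2.7]}
    - {"linear":[-0.2,-5.6,0],"twist":[0,0,-4]}
    - {"linear":[-0.2,-5.6,0],"twist":[0,0,-4]}

```text
clock: 24.15
eef_pos: [507.0, -263.9, 91.5]
tcp_rot: [-0.0, 0.99, -0.144, 0.001]
ft_force: [0.7, 0.6, 5.2]
opening: 0.133
finger_force: 38.2
```

```bash
python3 -c "
from lev import *
now()"
```

```text
24.15 [ 507.  -263.9   91.5] pos az -17.2 r 81.4 yaw -16.6 F [0.7 0.6 5.2] M [ 0.14 -0.   -0.05]
```

Request:
drive_tool:
  rows:
    - {"linear":[0,-1.4,0],"twist":[0,0,-1]}
    - {"linear":[0,-2.8,0],"twist":[0,0,-2]}
    - {"linear":[-0.1,-4.2,0],"twist":[0,0,-3]}
    - {"linear":[-0.1,-4.2,0],"twist":[0,0,-3]}

```text
clock: 24.48
eef_pos: [508.1, -259.9, 91.5]
tcp_rot: [-0.0, 0.993, -0.118, 0.001]
ft_force: [0.1, 0.6, 6.1]
opening: 0.133
finger_force: 38.2
```

```bash
python3 -c "
from lev import *
now()"
```

```text
24.48 [ 508.1 -259.9   91.5] pos az -14.3 r 81.3 yaw -13.6 F [0.1 0.6 6.1] M [ 0.11 -0.01 -0.09]
```

Request:
drive_tool:
  rows:
    - {"linear":[0,-1.4,0],"twist":[0,0,-1]}
    - {"linear":[0,-2.8,0],"twist":[0,0,-2]}
    - {"linear":[0,-2.8,0],"twist":[0,0,-2]}

```text
clock: 24.73
eef_pos: [508.7, -257.1, 91.5]
tcp_rot: [-0.0, 0.995, -0.101, 0.001]
ft_force: [0.3, 0.3, 5.6]
opening: 0.131
finger_force: 38.2
```

Request:
drive_tool:
  rows:
    - {"linear":[0,-1.4,0],"twist":[0,0,-1]}
    - {"linear":[0,-2.1,0],"twist":[0,0,-1.5]}
    - {"linear":[0,-2.1,0],"twist":[0,0,-1.5]}

```text
clock: 24.98
eef_pos: [508.9, -256.4, 91.5]
tcp_rot: [0.001, 0.996, -0.089, 0.001]
ft_force: [-0.6, -2.9, 5.6]
opening: 0.132
finger_force: 40.0
```

```bash
python3 -c "
from lev import *
now()"
```

```text
24.98 [ 508.9 -256.4   91.5] pos az -11.8 r 81.3 yaw -10.2 F [-0.6 -2.9  5.6] M [-0.41  0.11 -0.5 ]
```

The stop is found: fully open at a measured position azimuth of about -11.8°, which matches the outlet. Half open is therefore -56.8°.

Request:
drive_tool:
  rows:
    - {"linear":[-0.1,4.3,0],"twist":[0,0,3]}
    - {"linear":[-0.4,8.5,0],"twist":[0,0,6]}
    - {"linear":[-1,12.7,0],"twist":[0,0,9]}
    - {"linear":[-1.8,16.9,0],"twist":[0,0,12]}
    - {"linear":[-2.8,21,0],"twist":[0,0,15]}

```text
clock: 25.4
eef_pos: [502.7, -275.0, 91.4]
tcp_rot: [-0.001, 0.976, -0.218, 0.001]
ft_force: [-0.4, 0.4, 7.1]
opening: 0.129
finger_force: 38.4
```

Request:
drive_tool:
  rows:
    - {"linear":[-0.1,4.3,0],"twist":[0,0,3]}
    - {"linear":[-0.4,8.5,0],"twist":[0,0,6]}
    - {"linear":[-1,12.7,0],"twist":[0,0,9]}
    - {"linear":[-1.8,16.9,0],"twist":[0,0,12]}
    - {"linear":[-2.8,21,0],"twist":[0,0,15]}

```text
clock: 25.82
eef_pos: [491.3, -292.9, 91.5]
tcp_rot: [-0.001, 0.939, -0.344, 0.001]
ft_force: [0.0, 2.1, 6.1]
opening: 0.14
finger_force: 38.4
```

Request:
drive_tool:
  rows:
    - {"linear":[-0.1,4.3,0],"twist":[0,0,3]}
    - {"linear":[-0.4,8.5,0],"twist":[0,0,6]}
    - {"linear":[-1,12.7,0],"twist":[0,0,9]}
    - {"linear":[-1.8,16.9,0],"twist":[0,0,12]}
    - {"linear":[-2.8,21,0],"twist":[0,0,15]}

```text
clock: 26.23
eef_pos: [475.6, -307.3, 91.4]
tcp_rot: [-0.001, 0.886, -0.464, 0.001]
ft_force: [1.4, 1.5, 7.4]
opening: 0.132
finger_force: 38.4
```

Request:
drive_tool:
  rows:
    - {"linear":[0,0,0],"twist":[0,0,0]}
    - {"linear":[0,0,0],"twist":[0,0,0]}

```text
clock: 26.4
eef_pos: [475.1, -307.6, 91.4]
tcp_rot: [-0.0, 0.886, -0.463, 0.001]
ft_force: [-0.9, -0.3, 6.9]
opening: 0.135
finger_force: 38.4
```

```bash
python3 -c "
from lev import *
now()"
```

```text
26.4 [ 475.1 -307.6   91.4] pos az -55.9 r 81.8 yaw -55.2 F [-0.9 -0.3  6.9] M [ 0.01  0.16 -0.12]
```

Request:
drive_tool:
  rows:
    - {"linear":[0,1.2,0],"twist":[0,0,0.9]}
    - {"linear":[0,1.2,0],"twist":[0,0,0.9]}
    - {"linear":[0,1.2,0],"twist":[0,0,0.9]}

```text
clock: 26.65
eef_pos: [474.4, -308.0, 91.4]
tcp_rot: [-0.0, 0.883, -0.47, 0.001]
ft_force: [0.4, 1.6, 7.2]
opening: 0.134
finger_force: 38.4
```

```bash
python3 -c "
from lev import *
now()"
```

```text
26.65 [ 474.4 -308.    91.4] pos az -56.5 r 81.8 yaw -56.0 F [0.4 1.6 7.2] M [0.03 0.02 0.01]
```

Request:
drive_tool:
  rows:
    - {"linear":[0,0,0],"twist":[0,0,0]}
    - {"linear":[0,0,0],"twist":[0,0,0]}
    - {"linear":[0,0,0],"twist":[0,0,0]}
    - {"linear":[0,0,0],"twist":[0,0,0]}
    - {"linear":[0,0,0],"twist":[0,0,0]}
  gripper: 0.6

```text
clock: 27.07
eef_pos: [473.5, -307.7, 89.6]
tcp_rot: [-0.0, 0.883, -0.47, -0.001]
ft_force: [-0.6, -0.0, -0.1]
opening: 0.601
finger_force: 0.0
```

Request:
drive_tool:
  rows:
    - {"linear":[0,0,-10],"twist":[0,0,0]}
    - {"linear":[0,0,-35],"twist":[0,0,0]}
    - {"linear":[0,0,-65],"twist":[0,0,0]}
    - {"linear":[0,0,-90],"twist":[0,0,0]}
    - {"linear":[0,0,-100],"twist":[0,0,0]}

```text
clock: 27.48
eef_pos: [475.4, -309.2, 195.9]
tcp_rot: [0.0, 0.883, -0.47, 0.004]
ft_force: [1.2, -1.5, 1.5]
opening: 0.601
finger_force: 0.0
```

Request:
drive_tool:
  rows:
    - {"linear":[0,0,0],"twist":[0,0,0]}
    - {"linear":[0,0,0],"twist":[0,0,0]}
    - {"linear":[0,0,0],"twist":[0,0,0]}
    - {"linear":[0,0,0],"twist":[0,0,0]}

```text
clock: 27.82
eef_pos: [472.9, -307.3, 187.8]
tcp_rot: [-0.001, 0.883, -0.47, -0.002]
ft_force: [0.1, 0.4, 0.4]
opening: 0.601
finger_force: 0.0
```

```bash
python3 snap.py w15; python3 - <<'E'
from lev import *
import pickle
from workcell import nets,optics
k=pickle.load(open("w15.pkl","rb"));now()
def az(cam,kk,fish):
    for q in nets.silhouettes(cam,"cock_lever")[:1]:
        m=q["region"].astype(np.uint8);y,x=np.nonzero(m);print(cam,q["score"],q["extent"])
        P=np.array([onz(kk,(a,b),102,fish)[:2] for a,b in zip(x,y)]);d=P-B;r_=np.hypot(*d.T);s=(r_>55)&(r_<110)
        print("  lever pts",s.sum(),"az",np.degrees(np.arctan2(*d[s].mean(0)[::-1])).round(1),"rmax",r_.max().round(0))
az("wrist",k,True)
kt=optics.get_calibration("top");im=optics.grab_frame("top");cv2.imwrite("pics/top1.png",im[:,:,::-1]);az("top",kt,False)
for q in nets.silhouettes("top","probe")[:1]: print("probe",q["score"],q["extent"],cen(q["region"]).round(1))
E
```

```text
27.8667 [ 473.  -307.4  187.9] [[0.558, -0.83, -0.003], [-0.83, -0.558, 0.003], [-0.004, 0.001, -1.0]] [ 0.001 -0.002 -0.007 -0.001  0.    -0.001]
27.87 [ 473.  -307.4  187.9] pos az -57.1 r 80.5 yaw -56.1 F [ 0.3 -0.2  0.2] M [-0.02  0.02  0.02]
wrist 0.66 [259.3, 186.6, 292.4, 331.0]
  lever pts 1153 az -55.7 rmax 108.0
top 0.62 [382.7, 260.8, 426.1, 284.9]
  lever pts 74 az -57.2 rmax 93.0
probe 0.73 [160.8, 283.0, 178.8, 299.5] [169.8 291.3]
```

```bash
python3 -c "
from workcell import r
print(r.close_job())"
```

```text
the job is handed in; nothing more can be done
None
```

The probe touched the studs on the small, medium and large pots in that order and hangs back in its stand; the lever, opened briefly to its stop for reference, now measures within about 1° of half open, and the job is handed in.

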